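Fit the divider into the bead drawer and slide the drawer home

TASK

Get the empty bead drawer back into the drawer stack: stand the loose divider in the drawer, all the way down on its floor, and then, with the divider in it, slide that drawer into the one empty bay of the stack, pull outwards, until its front is fully closed against the stack. Leave the two drawers beside it as they are, and do not shift or knock over the jar, spool, lidded bead box and pliers.

Things in the scene. Friction and masses are not known exactly. Their poses are not given: they have to be found in the camera images.
- drawer_mid (a point): Loose drawer: frosted clear open tub with a front plate and grey pull, upright on the table at the start. Point: middle of the tub, 20 mm above its underside. x from front (pull) to back, y across, z up. Tub x -70 to +70 mm, 64 wide, sides 40 high, walls and floor 3 thick; inside x -70 to +67, 58 wide. Grip it across its 64 mm width. 0.07 to 0.13 kg.
- drawer_pull (a point): Middle of the outer (foremost) face of the loose drawer's pull, 90 mm in front of drawer_mid and 6 mm above it; axes as drawer_mid. The pull is a block 26 mm wide, 12 high, standing 16 out from the front plate, which is 72 wide, 52 high (bottom level with the tub's) and 4 thick (74 to 70 mm in front of drawer_mid), so wider than the tub.
- drawer_back (a point): Middle of the loose drawer's back face, 70 mm behind drawer_mid and 3 mm above it; axes as drawer_mid. The back wall is 46 mm high and 52 wide; the two upright back corners are bevelled 6 mm, which helps the drawer find the bay.
- divider_mid (a point): Loose divider, white plastic, one piece, upright on the table. Point: its middle, 21.5 mm above its underside; x along the spine, y along the cross wings, z up; a half turn is the same. Spine 134 mm long, 4 thick; two wings at x = -24 and +24 mm, 55 long, 3 thick, 34 high; lower corners bevelled 5 mm. 0.04 to 0.07 kg. Fully down in the drawer the point is 4.5 mm above drawer_mid.
- divider_rib (a point): Middle of the divider's grip rib on top of the spine, 34 mm above the divider's underside; axes as divider_mid. Rib 100 mm long, 8 thick, from 25 to 43 mm above the underside; 45 mm is free between the wings for fingers. In the drawer, its x lies along the drawer's x, middle at drawer x about -1.5 mm, with 1.5 mm play each way, and each finger has 25 mm between rib and drawer side.
- bay_mouth (a point): Middle of the bottom edge of the empty bay's opening, on the bay floor, 63 mm above the table, at the front of the fixed stack. x level into the bay, y across, z up. Opening 68 mm wide, 52 high, 143 deep. With the drawer home, its front plate rests on the housing's front edges and drawer_mid is 70 mm along x from this point and 20 above it. The drawer slides in with a few newtons.
- stack: The fixed white drawer stack; origin in the middle of its underside on the table, x from front to back. Lower unit 146 mm deep, 226 wide, 60 high, its front drawer plate 4 mm out and two pulls 18 mm out; on it three equal housings side by side 75 mm apart, each 74 wide, 58 high (top at 118 mm). Two hold full drawers; the empty bay is the left, middle or right one.
- full_a_front (a point): Middle of the outer face of the front plate of a full drawer that stays in the stack (plate 72 by 52 mm, 4 thick, so 4 mm in front of the housing when shut; it may stand up to 12 mm open), with a pull 26 wide standing 16 mm out. x points into the stack. It slides if pushed with about 2 N: leave it as it is.
- full_b_front (a point): The same for the other full drawer.
- jar_mid (a point): Middle of a closed clear jar of beads, 85 mm high, 54 mm across, standing on the table: bystander.
- spool_mid (a point): Middle of a thread spool standing on its flange, 52 mm high, 66 mm across: bystander.
- beadbox_mid (a point): Middle of a closed clear bead box, 106 by 76 mm, 48 mm high, standing on top of the stack (118 to 166 mm above the table), over its back part, at least 50 mm behind the stack's front face: bystander.
- pliers_mid (a point): Middle of a pair of jewellery pliers lying on the table, 140 mm long along x, 55 mm wide, 13 mm high: bystander.
Mind the look-alikes: they are no part of the job. What is shaped like the part that bears drawer_mid but orange is not meant.

How it is judged:
By the outcome, as a careful person would: the job done as asked, in the order asked, and still so for the second after the job is handed in, with the robot touching nothing.
It also fails if it takes over 72 s, if anything falls off the work surface, if the arm or the gripper's body presses on something with over 40 N, if the wrist force passes 120 N, or if a joint passes its speed limit or range.

ROBOT

A 7-joint arm with a two-finger parallel gripper is mounted at the origin on the work surface. World frame = base frame: x ahead of the robot, y to its left, z up, the work surface at z = 0. Lengths are in mm, angles in rad, forces in N, time in s.
With the tool pointing down it reaches from about 425 to 1025 mm from the base axis. Payload 3.6 kg.
Tool frame: the origin (TCP) lies midway between the tips of the shut fingers; the grasp point (between the pads) lies 19 mm behind it (arm.pinch_z is the distance from the TCP to the grasp point, in mm); x points along the fingers, y is the direction in which the jaws open and shut, and the axes are right-handed (so a half turn about x gives the same grasp; the last joint's range is limited). The gripper opens to 85 mm and grips with 20 to 120 N. Pads are 22 mm wide; open, the fingers measure 114 mm over their backs; the gripper's body (76 mm by 85 mm) begins 54 mm behind the grasp point. The pads swing forward as they close: fully open they stand 13 mm farther back than shut.
Start: joints at [1.075, 0.591, 0.048, 1.609, -0.033, 0.943, -0.034], TCP at [284.199, -666.979, 231.302] pointing down, gripper open.
Joint ranges: [-2.69, 2.69], [-0.47, 2.24], [-1.27, 1.36], [0.19, 2.51], [-1.53, 4.68], [0.08, 2.07], [-3.09, 3.09]. Speed limits (rad/s): [2.57, 2.57, 3.14, 3.14, 3.14, 3.14, 3.14].

INTERFACE

Orientations are given as [roll, pitch, yaw] about the fixed x, y, z axes, in that order (R = Rz(yaw) Ry(pitch) Rx(roll)).
In Python, from station import arm, snapshot, get_calibration, finish_job gives the robot as it stands.
- The arm moves only by the tool servo_tool, never from a script. Its argument "plan" is a list of rows, each a list of 3 entries, a list of its own where there are three numbers: the shift along the world's x, y, z in m, then the turn about the world's z in degrees, then the gripper's target within -1 to 1 (shut at 1, half-way at 0, fully open at -1). In form: [[[dx, dy, dz], yaw, jaw], ...]. A call has 1 to 10 rows; each row is the pose to reach, as a shift and turn from the pose measured when the call began; what a row does not reach only later rows make up. A row lasts 1/12 s, in which the tool goes at most 41.7 mm and 7.16 degrees, less where a joint would pass 70% of its speed; a pose out of reach is approached as far as the arm can. A call with a gripper value outside its range is refused whole. The fingers move at their own pace and stop on an object; the grip force is fixed at half the most. Time passes only in rows, so rows that repeat a pose let the fingers close. It gives the time, the measured TCP pose, the force and the opening at its end, in the units of the state.
- arm.read_state(): the state, without advancing time (a new reading comes with each control period).
- snapshot(name): name is "side" or "top" or "wrist"; returns the picture (400x640x3 uint8, blue, green, red); there is no depth.
- get_calibration(name): a dict with "K" (3x3 intrinsics, pixels), "R" (3x3) and "t" (3): a world point X has camera coordinates R X + t; the wrist camera has in their place "T_tool_cam" (4x4, takes a point from camera to tool coordinates, whose origin is the TCP and whose axes are the tool frame's). Camera axes: x right, y down, z forward; pixel columns grow to the right and rows downward; lengths in mm; the calibration is good to about 2 mm. A picture is of the moment at which its call begins: read the wrist's pose just before it. get_calibration takes no time and is no camera call.
- finish_job(): hands the job in, once; it reports no verdict.
The state is a dict: "clock": time; "joint_positions": joint angles; "qvel": joint speeds; "joint_efforts": joint torques, N m; "position": TCP position; "orientation": TCP orientation; "wrist_force": force on the tool from outside, world axes, zero at the start; "moment": the same for the moment, N m; "opening": opening from 0.0 (shut) to 1.0 (fully open).
Only numpy, scipy, OpenCV 4.12 (cv2) and the standard library are available. Lean on these libraries where they do the work, as an engineer would, in place of code of your own. Each camera call takes 0.05 s, during which the arm holds its last target.

## Working session

There is one attempt and no reset: what is moved stays moved. The work goes in short steps, Python scripts to look and compute and a tool call to move; the robot and the scene stay as the last step left them, time stands still between calls to the robot, and variables do not carry over. Pictures are saved under pics/ and viewed, and the job is handed in when it is done.

Besides the shell and the picture viewer there is one more tool, called after ">>>" as name(argument=value, ...) on one line, values as JSON. servo_tool: Moves the arm, as the interface text tells. Its arguments: {"type":"object","properties":{"plan":{"type":"array","items":{"type":"array"}}},"required":["plan"]}

```bash
ls; mkdir -p pics; python3 - <<'E'
from station import arm, snapshot, get_calibration
import cv2
s=arm.read_state(); print(s, arm.pinch_z)
for n in ["side","top","wrist"]:
    cv2.imwrite(f"pics/{n}0.png",snapshot(n)); c=get_calibration(n); print(n,c)
E
```

```text
pics
{'clock': 0.0, 'joint_positions': array([ 1.07448049,  0.59210048,  0.04833286,  1.60981223, -0.03335462,
        0.94268127, -0.03368928]), 'qvel': array([ 0.00141472, -0.00087403, -0.00079741, -0.000967  , -0.00161985,
        0.00275082,  0.00043141]), 'joint_efforts': array([-5.75821059e-05, -5.48694134e+01,  1.54670097e+00, -1.98123425e+01,
        9.42056766e-03,  8.72100180e-03,  1.36575653e-05]), 'position': array([ 283.88937762, -666.22408668,  230.15899244]), 'orientation': array([-1.52618693,  1.56860128,  2.01825355]), 'wrist_force': array([-0.39265348,  0.53383313,  0.45247503]), 'moment': array([-0.00042992,  0.05708788,  0.02536315]), 'opening': 1.0018472170944877} 18.700000000000003
side {'K': array([[442.79370679,   0.        , 322.65928909],
       [  0.        , 442.79370679, 194.74682001],
       [  0.        ,   0.        ,   1.        ]]), 'R': array([[-0.99576955, -0.08882095,  0.02353402],
       [-0.07178633,  0.59212695, -0.80264089],
       [ 0.0573562 , -0.80093478, -0.59599811]]), 't': array([ 560.30206989,  145.38438363, 1148.48220161])}
top {'K': a
[... 186 characters left out ...]
42557,  0.02079826],
       [-0.99188954, -0.02913027, -0.12371969],
       [ 0.12425448, -0.01731916, -0.99209922]]), 't': array([ -62.22582768,  564.40045283, 1241.74346941])}
wrist {'K': array([[294.9921866 ,   0.        , 317.73479792],
       [  0.        , 294.9921866 , 197.39749062],
       [  0.        ,   0.        ,   1.        ]]), 'T_tool_cam': array([[-5.75302632e-04, -2.76790324e-01,  9.60930167e-01,
        -1.42900969e+02],
       [ 9.99999211e-01,  9.13657027e-04,  8.61866587e-04,
        -1.13736275e+00],
       [-1.11651693e-03,  9.60929905e-01,  2.76789580e-01,
        -6.96384782e+01],
       [ 0.00000000e+00,  0.00000000e+00,  0.00000000e+00,
         1.00000000e+00]])}
```

View pics/top0.png

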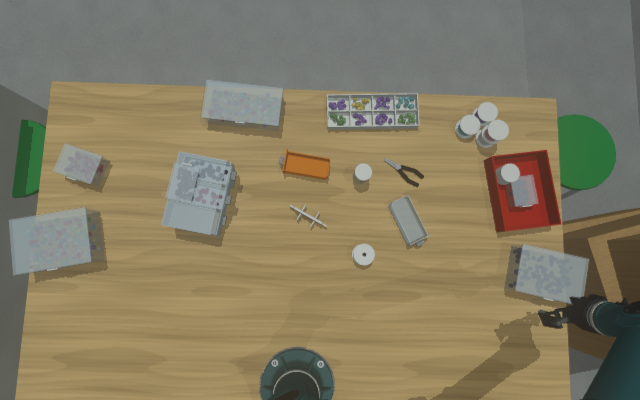

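View pics/side0.png

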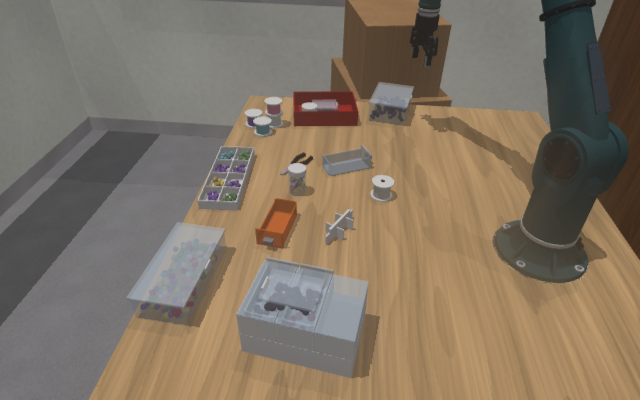

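View pics/wrist0.png

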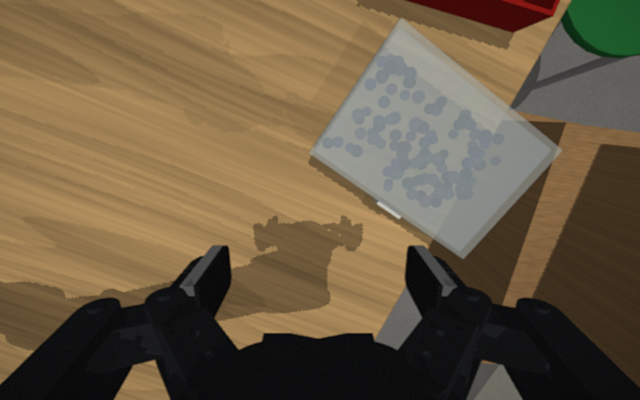

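```bash
cat > h.py <<'E'
import numpy as np, cv2
from station import arm, snapshot, get_calibration
from scipy.spatial.transform import Rotation as Ro
def crop(src,dst,x0,y0,x1,y1,f,grid=10):
    im=cv2.imread(src) if isinstance(src,str) else src
    c=cv2.resize(im[y0:y1,x0:x1],None,fx=f,fy=f,interpolation=cv2.INTER_CUBIC)
    for x in range((x0+grid-1)//grid*grid,x1,grid):
        cv2.line(c,((x-x0)*f,0),((x-x0)*f,5),(0,0,255),1); cv2.putText(c,str(x),((x-x0)*f,15),0,.35,(0,0,255),1)
    for y in range((y0+grid-1)//grid*grid,y1,grid):
        cv2.line(c,(0,(y-y0)*f),(5,(y-y0)*f),(0,0,255),1); cv2.putText(c,str(y),(6,(y-y0)*f+4),0,.35,(0,0,255),1)
    cv2.imwrite(dst,c); print(c.shape)
def cam(name,state=None):
    c=get_calibration(name)
    if name!="wrist": return c["K"],c["R"],c["t"]
    T=np.eye(4); T[:3,:3]=Ro.from_euler('xyz',state["orientation"]).as_matrix(); T[:3,3]=state["position"]
    M=np.linalg.inv(T@c["T_tool_cam"]); return c["K"],M[:3,:3],M[:3,3]
def back(C,uv,z):
    K,R,t=C; out=[]
    for u,v in np.atleast_2d(uv):
        d=R.T@np.linalg.solve(K,[u,v,1]); o=-R.T@t; out.append(o+d*(z-o[2])/d[2])
    return np.array(out)
def proj(C,X):
    K,R,t=C; p=(np.atleast_2d(X)@R.T+t)@K.T; return p[:,:2]/p[:,2:]
E
python3 - <<'E'
from h import *
crop("pics/top0.png","pics/topA.png",150,140,250,250,7)
crop("pics/top0.png","pics/topB.png",270,140,440,280,4)
E
```

```text
(770, 700, 3)
(560, 680, 3)
```

View pics/topA.png

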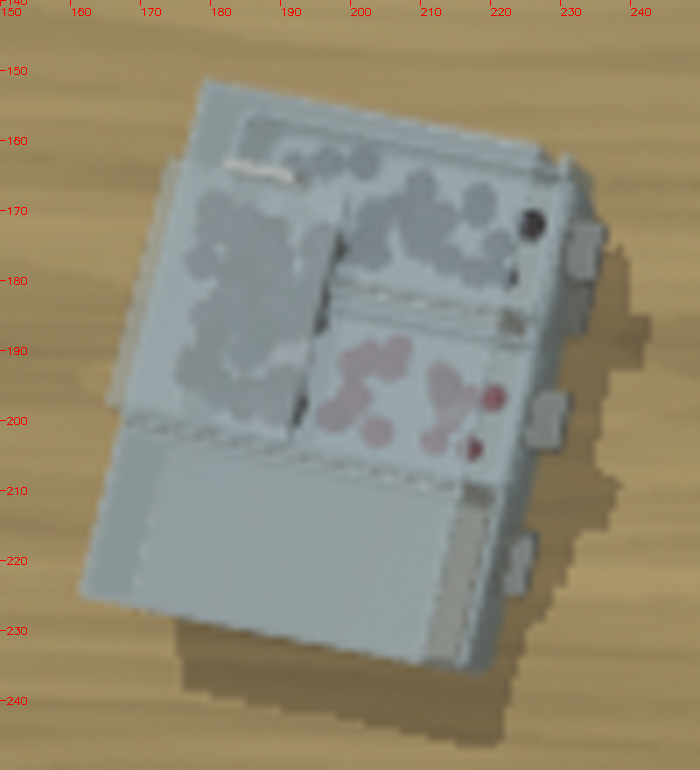

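View pics/topB.png

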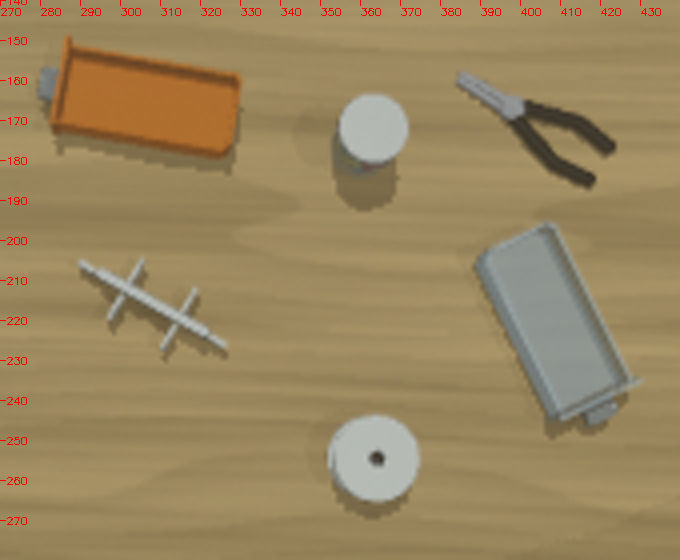

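```bash
python3 - <<'E'
from h import *
C=cam("top")
def p(n,uv,z): print(n,np.round(back(C,uv,z),0).tolist())
p("div",[(290,205.5),(326.5,227)],34)
p("drawer back/front top",[(389,205),(407.5,196),(429,236),(408.5,245.5)],42)
p("pull",[(418,244)],26)
p("stack top",[(179,151.5),(227,161),(160.5,225.5),(218.5,236)],118)
p("pulls",[(233,175),(228,200),(224,220)],90)
p("jar",[(363.5,171.5)],85);p("spool",[(364,254)],52)
p("pliers",[(385,158),(423,177),(418,185)],8)
s=arm.read_state(); R=Ro.from_euler('xyz',s["orientation"]).as_matrix(); print(R.round(3))
E
```

```text
div [[550.0, 37.0, 34.0], [486.0, -80.0, 34.0]]
drawer back/front top [[560.0, -274.0, 42.0], [590.0, -333.0, 42.0], [466.0, -400.0, 42.0], [435.0, -336.0, 42.0]]
pull [[441.0, -370.0, 26.0]]
stack top [[693.0, 368.0, 118.0], [668.0, 225.0, 118.0], [472.0, 406.0, 118.0], [446.0, 237.0, 118.0]]
pulls [[632.0, 210.0, 90.0], [555.0, 221.0, 90.0], [495.0, 230.0, 90.0]]
jar [[656.0, -187.0, 85.0]]
spool [[405.0, -196.0, 52.0]]
pliers [[719.0, -267.0, 8.0], [660.0, -392.0, 8.0], [633.0, -375.0, 8.0]]
[[-0.001  0.392 -0.92 ]
 [ 0.002 -0.92  -0.392]
 [-1.    -0.002  0.   ]]
```

>>> servo_tool(plan=[[[0.018,0.04,0],-5,-1],[[0.035,0.078,0],-10,-1],[[0.052,0.116,0],-15,-1],[[0.069,0.154,0],-20,-1],[[0.086,0.192,0],-25,-1],[[0.103,0.23,0],-30,-1],[[0.12,0.268,0],-33,-1],[[0.137,0.306,0],-33,-1],[[0.154,0.344,0],-33,-1],[[0.171,0.382,0],-33,-1]])

```text
clock: 0.98
position: [454.3, -284.4, 230.4]
orientation: [-1.448, 1.569, 1.521]
wrist_force: [0.9, 0.1, -0.2]
opening: 1.003
```

>>> servo_tool(plan=[[[0.016,0.035,0],0,-1],[[0.03,0.067,0],0,-1],[[0.04,0.09,0],0,-1],[[0.045,0.1,0],0,-1],[[0.045,0.1,0],0,-1]])

```text
clock: 1.4
position: [500.7, -181.4, 230.2]
orientation: [-1.58, 1.568, 1.394]
wrist_force: [0.1, -0.3, -0.4]
opening: 0.996
```

```bash
cat > look.py <<'E'
import sys
from h import *
import pickle
n=sys.argv[1]; s=arm.read_state(); im=snapshot("wrist")
cv2.imwrite(f"pics/{n}.png",im); pickle.dump(s,open(f"pics/{n}.pkl","wb"))
print(s["clock"],s["position"].round(1),s["joint_positions"].round(2),s["wrist_force"].round(1),s["opening"])
E
python3 look.py w1
```

```text
1.4 [ 500.7 -181.4  230.2] [ 0.16  0.35  0.14  2.05 -0.08  0.75 -1.4 ] [ 0.1 -0.3 -0.4] 0.9958048820279652
```

View pics/w1.png

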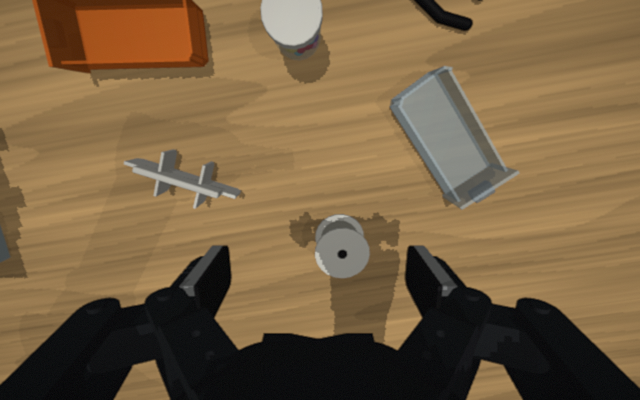

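```bash
python3 - <<'E'
from h import *
crop("pics/w1.png","pics/w1a.png",380,55,530,220,5)
crop("pics/w1.png","pics/w1b.png",115,140,255,215,5)
E
```

```text
(825, 750, 3)
(375, 700, 3)
```

View pics/w1a.png

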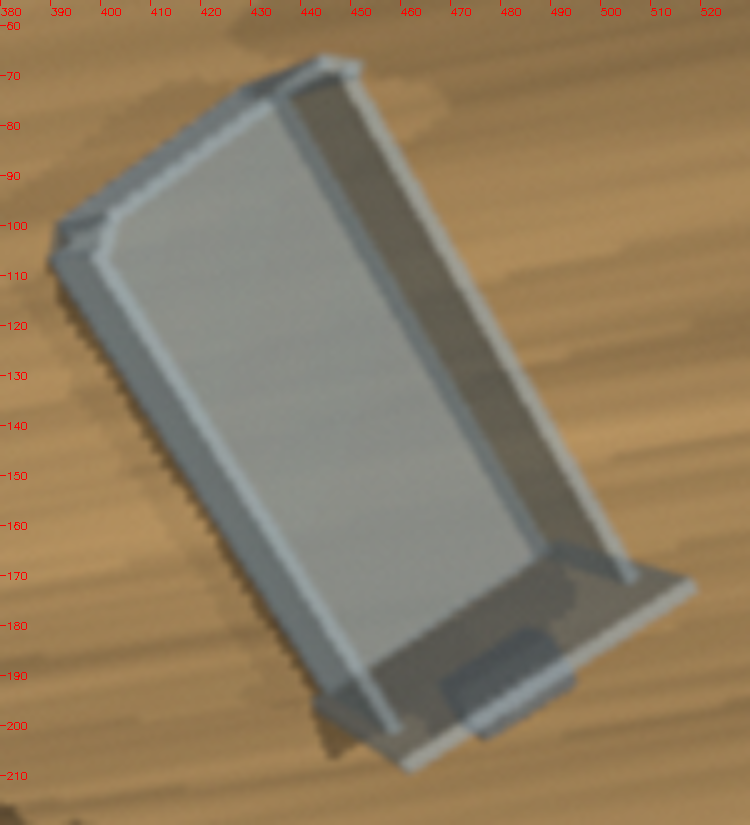

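View pics/w1b.png

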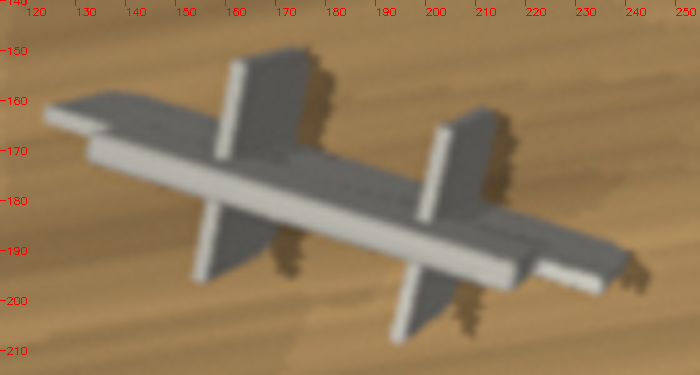

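```bash
cat >> h.py <<'E'
from scipy.optimize import least_squares
import pickle
def fit(C,P,uv,p0,z0=0.0):
    P=np.array(P,float); uv=np.array(uv,float)
    def X(p):
        c,s=np.cos(p[2]),np.sin(p[2]); return np.c_[p[0]+c*P[:,0]-s*P[:,1],p[1]+s*P[:,0]+c*P[:,1],P[:,2]+z0]
    r=least_squares(lambda p:(proj(C,X(p))-uv).ravel(),p0,x_scale=[10,10,.1])
    print("fit",r.x[:2].round(1),"deg",np.degrees(r.x[2]).round(2)); print(r.fun.reshape(-1,2).round(1).tolist()); return r.x
E
python3 - <<'E'
from h import *
s=pickle.load(open("pics/w1.pkl","rb")); C=cam("wrist",s)
fit(C,[(-74,36,52),(-74,-36,52),(-70,30.5,40),(-70,-30.5,40),(-70,-29,3),(-90,13,32),(-90,-13,32),(70,-26,46),(70,26,46)],
 [(460.5,209.5),(518.5,172),(458.5,201),(505.5,170.5),(488,165),(477,203),(495,192),(444,66),(400,97)],[512,-335,.48])
fit(C,[(50,0,43),(-50,0,43),(24,-27.5,34),(24,27.5,34),(-24,-27.5,34),(-24,27.5,34)],
 [(132.5,169.5),(217.5,195.5),(162,152),(154.5,196),(203.5,165.5),(195,208)],[518,-21,1.06])
E
```

```text
fit [ 519.3 -334.7] deg 26.8
[[0.4, -0.2], [0.1, 0.6], [0.1, -0.2], [0.3, 0.1], [-1.1, 0.7], [-0.5, 0.5], [0.9, -0.8], [-0.4, -0.7], [0.2, 0.2]]
fit [519.8 -17.7] deg 62.61
[[-0.9, -0.1], [0.4, 0.0], [0.5, 0.3], [0.3, 0.2], [0.2, -0.4], [-0.6, -0.0]]
```

>>> servo_tool(plan=[[[0,0.04,0],0,-1],[[-0.005,0.08,0],0,-1],[[-0.01,0.12,0],0,-1],[[-0.015,0.16,0],0,-1],[[-0.02,0.2,0],0,-1],[[-0.02,0.215,0],0,-1],[[-0.02,0.22,0],0,-1],[[-0.02,0.22,0],0,-1]])

```text
clock: 2.12
position: [479.8, 34.6, 230.3]
orientation: [-1.458, 1.57, 1.512]
wrist_force: [-0.3, -0.7, 0.1]
opening: 1.001
```

```bash
python3 look.py w2; python3 - <<'E'
from h import *
crop("pics/w2.png","pics/w2a.png",0,0,200,150,4)
E
```

```text
2.1167 [479.8  34.6 230.3] [-0.24  0.29  0.09  2.15 -0.04  0.7  -1.87] [-0.3 -0.7  0.1] 1.0011075237078262
(600, 800, 3)
```

View pics/w2.png

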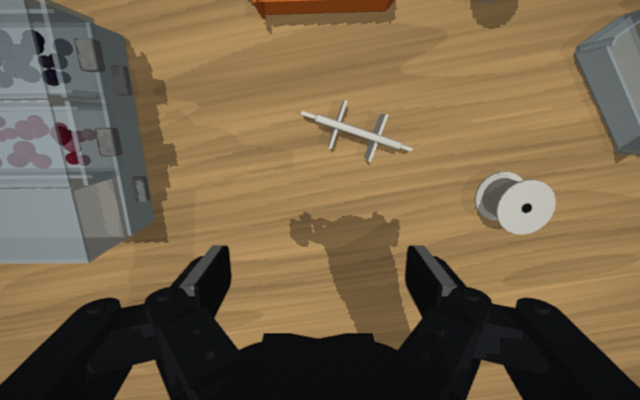

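View pics/w2a.png

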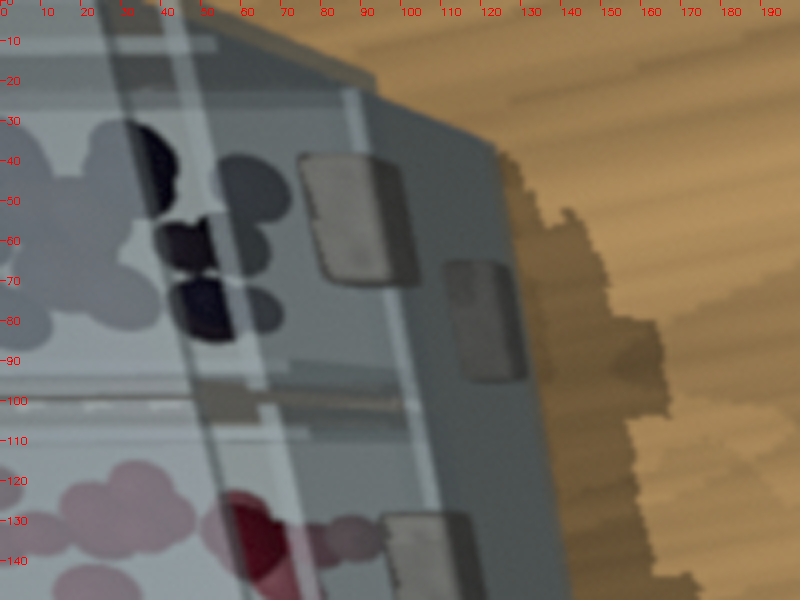

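```bash
python3 - <<'E'
from h import *
crop("pics/w2.png","pics/w2b.png",40,110,180,270,5)
E
```

```text
(800, 700, 3)
```

View pics/w2b.png

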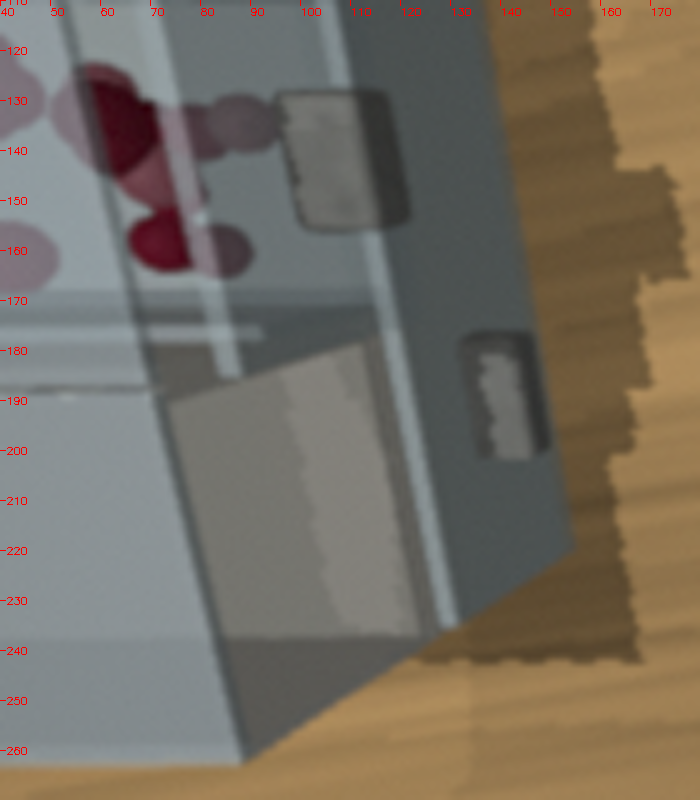

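```bash
python3 - <<'E'
from h import *
s=pickle.load(open("pics/w2.pkl","rb")); C=cam("wrist",s)
P=[(0,112,118),(-4,113,0),(0,41,63),(0,109,63),(-4,-113,0),(-4,113,60),(-4,-113,60)]
uv=[(88,262),(154.5,219.5),(113,178),(123.5,237),(124,37),(131,235),(90,23)]
p=fit(C,P,uv,[560,230,1.4])
c,sn=np.cos(p[2]),np.sin(p[2]); R=np.array([[c,-sn],[sn,c]])
print("bay mouth",p[:2]+R@[0,75])
# full fronts: predicted pulls etc
for y in (0,-75):
    for o in (4,16): 
        print(y,o,proj(C,np.array([list(p[:2]+R@[-o,y+a])+[z] for a,z in ((36,115),(-36,115),(36,63),(-36,63))]) ).round(0).tolist(), "pull", proj(C,np.array([list(p[:2]+R@[-o-16,y+a])+[z] for a,z in ((13,95),(-13,95),(13,83),(-13,83))]) ).round(0).tolist())
C2=cam("top"); print(proj(C2,np.array([list(p[:2]+R@[x,y])+[118] for x,y in ((0,112),(146,112),(146,-112),(0,-112))])).round(1))
E
```

```text
fit [558.  245.6] deg 80.06
[[0.1, 1.7], [2.2, 1.8], [-0.7, 1.2], [0.1, 0.6], [3.2, -2.5], [-1.6, 4.7], [-2.4, -4.7]]
bay mouth [484.13332905 258.53970124]
0 4 [[77.0, 186.0], [58.0, 102.0], [115.0, 175.0], [102.0, 104.0]] pull [[105.0, 158.0], [100.0, 129.0], [114.0, 156.0], [109.0, 129.0]]
0 16 [[90.0, 186.0], [72.0, 102.0], [126.0, 175.0], [114.0, 104.0]] pull [[118.0, 158.0], [113.0, 129.0], [126.0, 156.0], [121.0, 129.0]]
-75 4 [[57.0, 99.0], [34.0, -1.0], [101.0, 101.0], [86.0, 20.0]] pull [[88.0, 72.0], [82.0, 39.0], [98.0, 74.0], [92.0, 42.0]]
-75 16 [[71.0, 99.0], [50.0, -1.0], [113.0, 101.0], [99.0, 20.0]] pull [[102.0, 72.0], [96.0, 39.0], [111.0, 74.0], [106.0, 42.0]]
[[208.9 235.1]
 [159.7 225. ]
 [178.3 151.2]
 [226.4 161. ]]
```

```bash
python3 - <<'E'
from h import *
s=pickle.load(open("pics/w2.pkl","rb")); C=cam("wrist",s); T=cam("top")
crop("pics/w2.png","pics/w2c.png",60,160,140,270,7)
P=[(0,112,118),(0,41,63),(0,109,63),(0,38,118)]
uv=[(88,262),(113,178),(123.5,237),(71.5,188)]
fit(C,P,uv,[560,230,1.4])
fit(T,[(0,112,118),(146,112,118),(146,-112,118),(0,-112,118)],[(210,234),(160.5,225.5),(179,151.5),(227,161)],[560,230,1.4])
E
```

```text
(770, 560, 3)
fit [559.  243.7] deg 79.28
[[-0.1, 0.5], [0.1, 0.0], [0.1, -0.5], [-0.1, -0.1]]
fit [558.9 243.2] deg 80.5
[[0.0, 0.9], [0.2, -0.3], [-0.2, -0.2], [-0.1, -0.3]]
```

View pics/w2c.png

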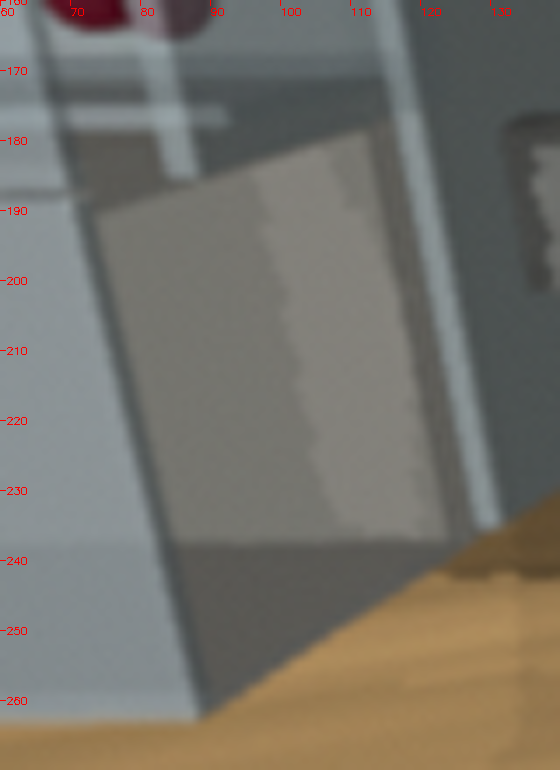

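```bash
cat > d.py <<'E'
import sys
from h import *
# target: x y z jawdeg
x,y,z,j=map(float,sys.argv[1:5]); s=arm.read_state()
R=Ro.from_euler('xyz',s["orientation"]).as_matrix(); cj=np.degrees(np.arctan2(R[1,1],R[0,1]))
print("clock",round(s["clock"],2),"jaw",cj.round(2),"tilt",R[2].round(3),"d",(np.array([x,y,z])-s["position"]).round(1),"dyaw",round((j-cj+180)%360-180,2),"pos",s["position"].round(1),"F",s["wrist_force"].round(1),"op",round(s["opening"],3))
E
python3 d.py 520 -18 15 -27.4
```

```text
clock 2.17 jaw -99.97 tilt [-1. -0.  0.] d [  40.2  -51.3 -215.3] dyaw 72.57 pos [479.8  33.3 230.3] F [-0.4 -0.8  0.2] op 0.999
```

>>> servo_tool(plan=[[[0.005,-0.006,0],7,-1],[[0.01,-0.012,-0.01],14,-1],[[0.015,-0.018,-0.03],21,-1],[[0.02,-0.025,-0.05],28,-1],[[0.025,-0.032,-0.07],35,-1],[[0.03,-0.039,-0.09],42,-1],[[0.035,-0.045,-0.11],49,-1],[[0.04,-0.051,-0.125],56,-1],[[0.04,-0.051,-0.13],63,-1],[[0.04,-0.051,-0.13],70,-1]])

```text
clock: 3.0
position: [519.0, -22.9, 98.3]
orientation: [-0.437, 1.566, -2.532]
wrist_force: [0.2, -0.2, -0.1]
opening: 0.999
```

>>> servo_tool(plan=[[[0,0,0],3,-1],[[0,0,0],3,-1],[[0,0,0],3,-1]])

```text
clock: 3.25
position: [518.8, -26.4, 98.0]
orientation: [-0.294, 1.565, -2.343]
wrist_force: [0.8, 0.2, 0.3]
opening: 0.996
```

```bash
python3 d.py 520 -18 15 -27.4; python3 look.py w3
```

```text
clock 3.25 jaw -27.43 tilt [-1.    -0.002  0.006] d [  1.2   8.4 -83. ] dyaw 0.03 pos [518.8 -26.4  98. ] F [0.8 0.2 0.3] op 0.996
3.25 [518.8 -26.4  98. ] [ 0.12  0.55 -0.21  2.16  0.26  0.46 -0.77] [0.8 0.2 0.3] 0.9956439172685106
```

View pics/w3.png

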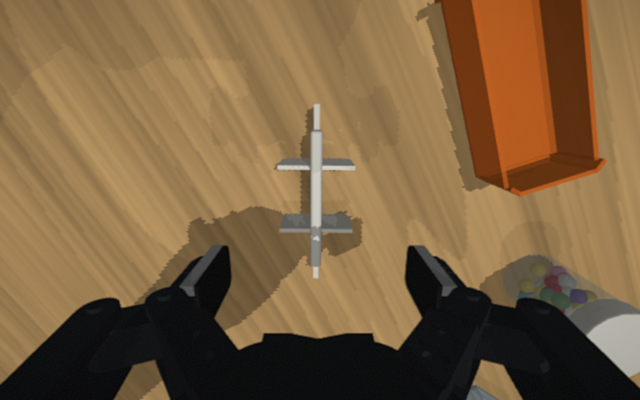

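```bash
python3 - <<'E'
from h import *
crop("pics/w3.png","pics/w3a.png",265,95,370,285,4)
s=pickle.load(open("pics/w3.pkl","rb")); C=cam("wrist",s)
P=[(50,0,43),(24,27.5,34),(24,-27.5,34),(-24,27.5,34),(-24,-27.5,34)]
print(proj(C,[[519.8+np.cos(np.radians(62.6))*x-np.sin(np.radians(62.6))*y,-17.7+np.sin(np.radians(62.6))*x+np.cos(np.radians(62.6))*y,z] for x,y,z in P]).round(1))
E
```

```text
(760, 420, 3)
[[314.8 131.4]
 [276.3 168. ]
 [353.9 168. ]
 [278.8 230.7]
 [351.6 230.8]]
```

View pics/w3a.png

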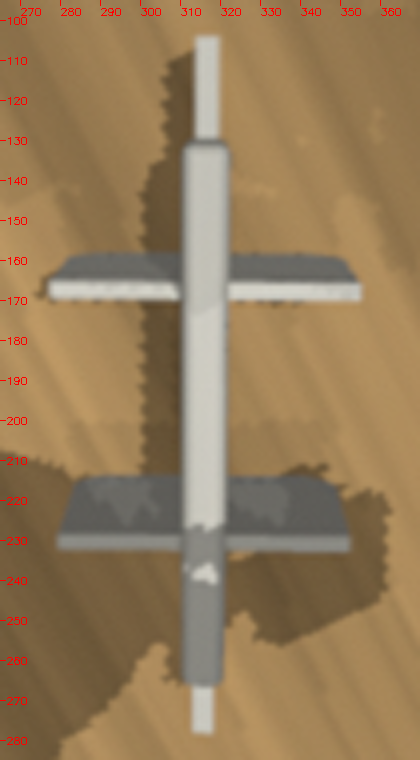

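>>> servo_tool(plan=[[[0.001,0.008,0],0,-1],[[0.001,0.008,-0.02],0,-1],[[0.001,0.008,-0.045],0,-1],[[0.001,0.008,-0.065],0,-1],[[0.001,0.008,-0.078],0,-1],[[0.001,0.008,-0.083],0,-1],[[0.001,0.008,-0.083],0,-1]])

```text
clock: 3.88
position: [519.4, -17.0, 14.3]
orientation: [-0.429, 1.564, -2.477]
wrist_force: [-0.0, 0.3, 0.7]
opening: 0.999
```

```bash
python3 d.py 520 -18 15 -27.4
```

```text
clock 3.88 jaw -27.33 tilt [-1.    -0.003  0.006] d [ 0.6 -1.   0.7] dyaw -0.07 pos [519.4 -17.   14.3] F [-0.   0.3  0.7] op 0.999
```

>>> servo_tool(plan=[[[0,0,0],0,1],[[0,0,0],0,1],[[0,0,0],0,1],[[0,0,0],0,1],[[0,0,0],0,1],[[0,0,0],0,1],[[0,0,0],0,1],[[0,0,0],0,1]])

```text
clock: 4.55
position: [519.8, -17.1, 14.8]
orientation: [-0.341, 1.565, -2.389]
wrist_force: [-0.7, -0.3, 4.9]
opening: 0.08
```

>>> servo_tool(plan=[[[0,0,0.02],0,1],[[0,0,0.05],0,1],[[0,-0.01,0.08],-2,1],[[0,-0.04,0.1],-7,1],[[0,-0.08,0.11],-12,1],[[0,-0.118,0.11],-17,1],[[0,-0.156,0.11],-22,1],[[0,-0.194,0.11],-27,1],[[0,-0.232,0.11],-32,1],[[0,-0.27,0.11],-36,1]])

```text
clock: 5.38
position: [519.0, -288.8, 124.6]
orientation: [-0.401, 1.564, -3.081]
wrist_force: [0.6, -0.3, -0.0]
opening: 0.083
```

>>> servo_tool(plan=[[[0,-0.01,0],0,1],[[0,-0.02,0],0,1],[[0,-0.02,0],0,1],[[0,-0.02,0],0,1]])

```text
clock: 5.72
position: [518.8, -307.2, 124.2]
orientation: [-0.633, 1.563, 2.971]
wrist_force: [-0.2, 0.7, -0.3]
opening: 0.083
```

```bash
python3 d.py 518 -335.4 80 -63.2; python3 look.py w4
```

```text
clock 5.72 jaw -63.51 tilt [-1.    -0.005  0.006] d [ -0.8 -28.2 -44.2] dyaw 0.31 pos [ 518.8 -307.2  124.2] F [-0.2  0.7 -0.3] op 0.083
5.7167 [ 518.8 -307.2  124.2] [ 0.53  0.58 -0.1   1.96  0.09  0.61 -0.74] [-0.2  0.7 -0.3] 0.0832989163024206
```

View pics/w4.png

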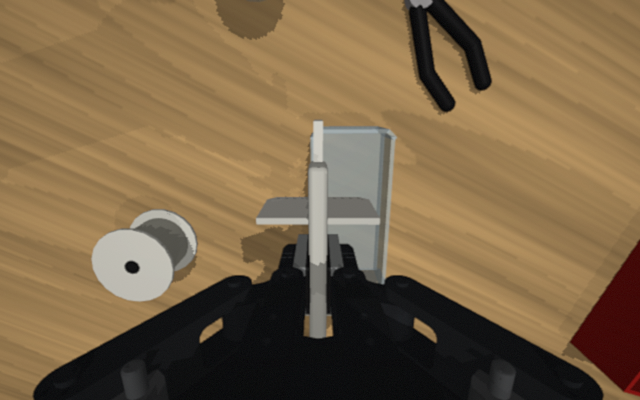

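```bash
python3 - <<'E'
from h import *
crop("pics/w4.png","pics/w4a.png",245,105,405,295,4)
E
```

```text
(760, 640, 3)
```

View pics/w4a.png

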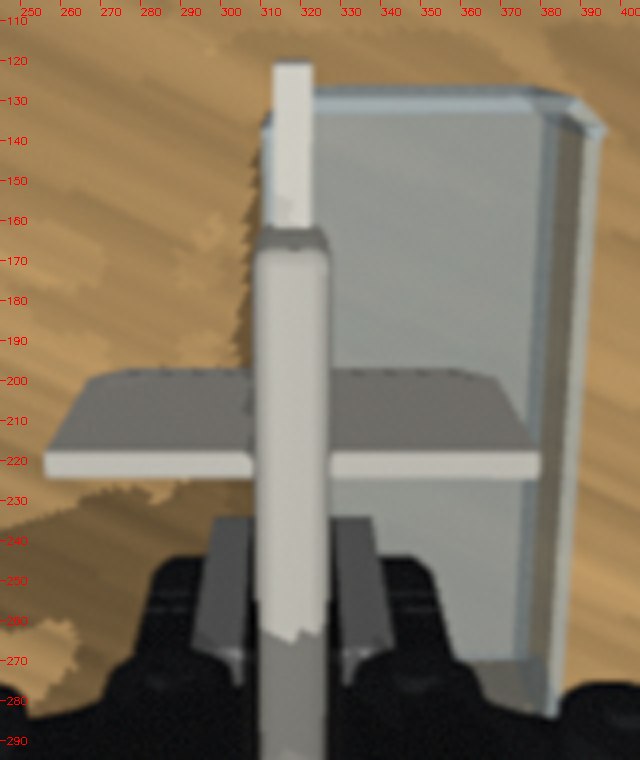

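```bash
python3 - <<'E'
from h import *
s=pickle.load(open("pics/w4.pkl","rb")); C=cam("wrist",s)
p=fit(C,[(50,0,43),(24,27.5,34),(24,-27.5,34)],[(317.5,167),(254,221),(378.5,221)],[519,-307,.47],s["position"][2]-14.5)
print("offset from TCP",p[:2]-s["position"][:2])
# drawer check, right rim & floor
fit(C,[(64,-32,40),(70,-26,46),(-70,-29,3),(-70,-32,40)],[(396.5,137),(388,129.5),(374.5,271),(382.5,283)],[519,-335,.47])
E
```

```text
fit [ 517.6 -306.1] deg 26.22
[[-0.7, -0.0], [0.9, -0.4], [-0.1, 0.4]]
offset from TCP [-1.2416952  1.1294501]
fit [ 519.7 -334.7] deg 26.64
[[-1.6, -1.7], [1.3, -1.9], [-1.4, -2.4], [1.4, 7.1]]
```

>>> servo_tool(plan=[[[0,-0.015,-0.01],0.4,1],[[0,-0.029,-0.025],0.4,1],[[0,-0.029,-0.04],0.4,1],[[0,-0.029,-0.05],0.4,1],[[0,-0.029,-0.05],0.4,1],[[0,-0.029,-0.05],0.4,1]])

```text
clock: 6.27
position: [518.9, -333.7, 73.3]
orientation: [-0.834, 1.561, 2.781]
wrist_force: [0.3, 0.2, -0.0]
opening: 0.079
```

```bash
python3 d.py 518 -335.4 80 -63.2; python3 look.py w5; python3 - <<'E'
from h import *
crop("pics/w5.png","pics/w5a.png",235,105,405,295,4)
E
```

```text
clock 6.27 jaw -62.9 tilt [-1.    -0.007  0.007] d [-0.9 -1.7  6.7] dyaw -0.3 pos [ 518.9 -333.7   73.3] F [ 0.3  0.2 -0. ] op 0.079
6.2667 [ 518.9 -333.7   73.3] [ 0.56  0.67 -0.09  1.95  0.11  0.54 -0.7 ] [ 0.3  0.2 -0. ] 0.07942303267838621
(760, 680, 3)
```

View pics/w5a.png

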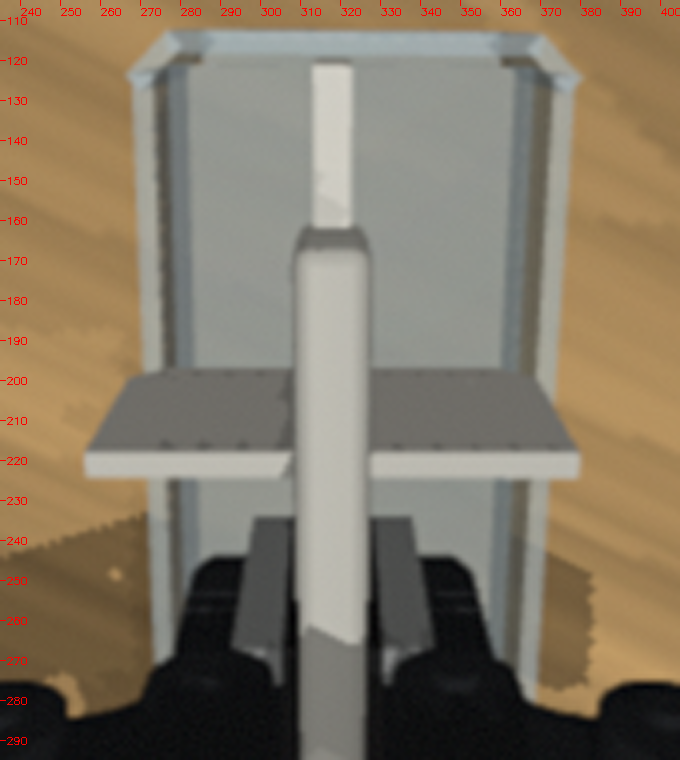

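```bash
python3 - <<'E'
from h import *
s=pickle.load(open("pics/w5.pkl","rb")); C=cam("wrist",s)
print("div"); p=fit(C,[(50,0,43),(24,27.5,34),(24,-27.5,34)],[(317.5,167),(254,221),(378.5,221)],[519,-333,.47],s["position"][2]-14.5)
print("drawer"); q=fit(C,[(64,32,40),(64,-32,40),(70,26,46),(70,-26,46),(67,25,46),(67,-25,46)],[(266.5,122),(379,122),(275,113),(369.5,113),(276,119),(367,119)],[519,-335,.47])
q=fit(C,[(70,26,46),(70,-26,46)],[(275,113),(369.5,113)],[519,-335,.47])
K,R,t=C
# sample rim edges: drawer left inner/outer rim at rows
for q in [(519.5,-334.7,np.radians(26.7)),(519.7,-334.7,np.radians(26.2))]:
  c,sn=np.cos(q[2]),np.sin(q[2])
  P=[(64,32,40),(64,-32,40),(70,26,46),(70,-26,46),(-20,32,40),(-20,-32,40),(-20,29,40),(-20,-29,40)]
  print(proj(C,[[q[0]+c*a-sn*b,q[1]+sn*a+c*b,z] for a,b,z in P]).round(1).tolist())
E
```

```text
div
fit [ 517.7 -332.6] deg 26.84
[[-0.8, -0.0], [0.9, -0.5], [-0.0, 0.5]]
drawer
fit [ 519.1 -335.1] deg 27.21
[[0.3, 1.3], [-1.6, 1.2], [0.2, -0.4], [-0.3, -0.5], [1.2, -0.8], [0.2, -0.9]]
fit [ 518.8 -335.2] deg 27.17
[[0.3, -0.0], [-0.3, -0.0]]
[[267.4, 121.7], [378.2, 122.7], [275.9, 111.0], [370.1, 111.8], [272.5, 253.3], [369.7, 254.3], [277.1, 253.3], [365.2, 254.3]]
[[268.5, 120.9], [379.3, 122.9], [277.2, 110.3], [371.3, 112.0], [272.4, 252.7], [369.6, 254.4], [276.9, 252.7], [365.0, 254.4]]
```

>>> servo_tool(plan=[[[0,-0.0026,0],0.2,1],[[0,-0.0026,-0.006],0.2,1],[[0,-0.0026,-0.012],0.2,1],[[0,-0.0026,-0.012],0.2,1],[[0,-0.0026,-0.012],0.2,1]])

```text
clock: 6.73
position: [519.2, -336.5, 61.7]
orientation: [-0.813, 1.562, 2.805]
wrist_force: [0.2, -0.1, -0.2]
opening: 0.08
```

```bash
python3 d.py 518 -335.4 80 -63.2; python3 look.py w6; python3 - <<'E'
from h import *
crop("pics/w6.png","pics/w6a.png",235,95,405,295,4)
E
```

```text
clock 6.73 jaw -62.7 tilt [-1.    -0.007  0.006] d [-1.2  1.1 18.3] dyaw -0.5 pos [ 519.2 -336.5   61.7] F [ 0.2 -0.1 -0.2] op 0.08
6.7333 [ 519.2 -336.5   61.7] [ 0.56  0.69 -0.09  1.95  0.12  0.52 -0.7 ] [ 0.2 -0.1 -0.2] 0.07973748713270754
(800, 680, 3)
```

View pics/w6a.png

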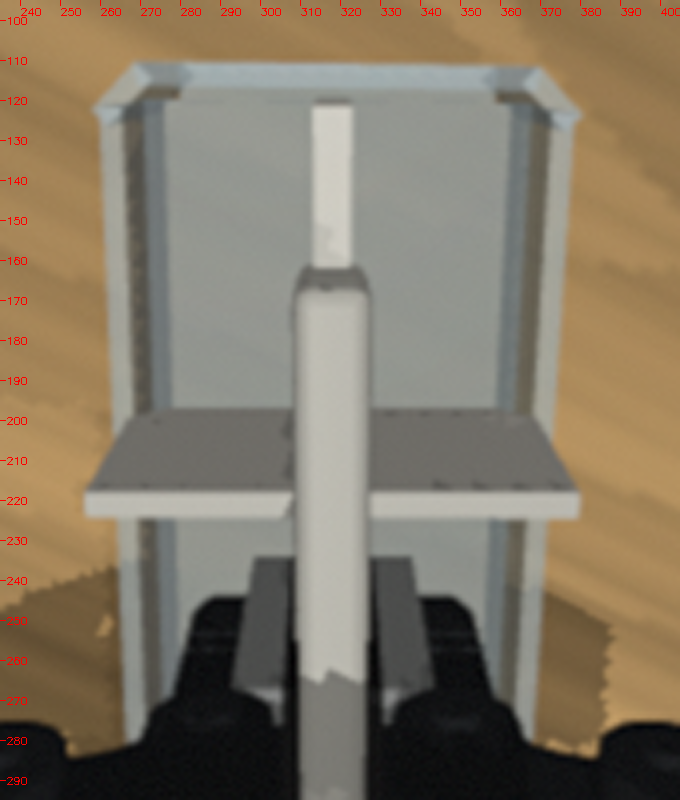

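```bash
python3 - <<'E'
from h import *
s=pickle.load(open("pics/w6.pkl","rb")); C=cam("wrist",s)
print("div"); p=fit(C,[(50,0,43),(24,27.5,34),(24,-27.5,34)],[(317.5,167),(255.8,221),(380,221)],[519,-333,.47],s["position"][2]-14.5)
p=fit(C,[(24,27.5,34),(24,-27.5,34),(24,27.5,0),(24,-27.5,0)],[(255.8,221),(380,221),(268,197),(369,197)],[519,-333,.47],s["position"][2]-14.5)
print("drawer"); q=fit(C,[(64,32,40),(64,-32,40),(70,26,46),(70,-26,46),(67,25,46),(67,-25,46)],[(258.7,122),(379.5,123),(268,110.5),(370.5,111.5),(268,116.5),(369,117)],[519,-335,.47])
P=[(-10,32,40),(-10,-32,40),(-10,29,40),(-10,-29,40)]
c,sn=np.cos(q[2]),np.sin(q[2])
print(proj(C,[[q[0]+c*a-sn*b,q[1]+sn*a+c*b,z] for a,b,z in P]).round(1).tolist())
for a in (p,):
  d=a[:2]-q[:2]; print("div in drawer frame", c*d[0]+sn*d[1], -sn*d[0]+c*d[1], np.degrees(a[2]-q[2]))
E
```

```text
div
fit [ 518.3 -336. ] deg 27.51
[[0.0, -0.0], [0.3, 0.0], [-0.3, -0.0]]
fit [ 518.7 -335.9] deg 27.48
[[0.4, -1.0], [-0.1, -1.0], [0.8, 1.2], [-1.1, 1.2]]
drawer
fit [ 519.1 -335.4] deg 26.94
[[0.9, -0.1], [-1.3, -0.1], [0.5, -0.1], [-1.0, -0.3], [2.6, -0.0], [-1.7, 0.2]]
[[265.5, 246.8], [370.3, 247.8], [270.4, 246.9], [365.4, 247.8]]
div in drawer frame -0.5342217938868224 -0.2518915119850772 0.5411107631147161
```

>>> servo_tool(plan=[[[-0.0007,0,0],-0.4,1],[[-0.0007,0,-0.004],-0.4,1],[[-0.0007,0,-0.009],-0.4,1],[[-0.0007,0,-0.014],-0.4,1],[[-0.0007,0,-0.019],-0.4,1],[[-0.0007,0,-0.024],-0.4,1],[[-0.0007,0,-0.024],-0.4,1]])

```text
clock: 7.37
position: [517.9, -336.1, 36.5]
orientation: [-0.842, 1.56, 2.769]
wrist_force: [0.5, 0.1, 0.2]
opening: 0.079
```

```bash
python3 d.py 518 -335.4 17.5 -63.2; python3 look.py w7; python3 - <<'E'
from h import *
crop("pics/w7.png","pics/w7a.png",235,95,405,295,4)
E
```

```text
clock 7.37 jaw -63.1 tilt [-1.    -0.008  0.007] d [  0.1   0.7 -19. ] dyaw -0.1 pos [ 517.9 -336.1   36.5] F [0.5 0.1 0.2] op 0.079
7.3667 [ 517.9 -336.1   36.5] [ 0.56  0.72 -0.08  1.96  0.12  0.48 -0.71] [0.5 0.1 0.2] 0.0786400507410805
(800, 680, 3)
```

View pics/w7a.png

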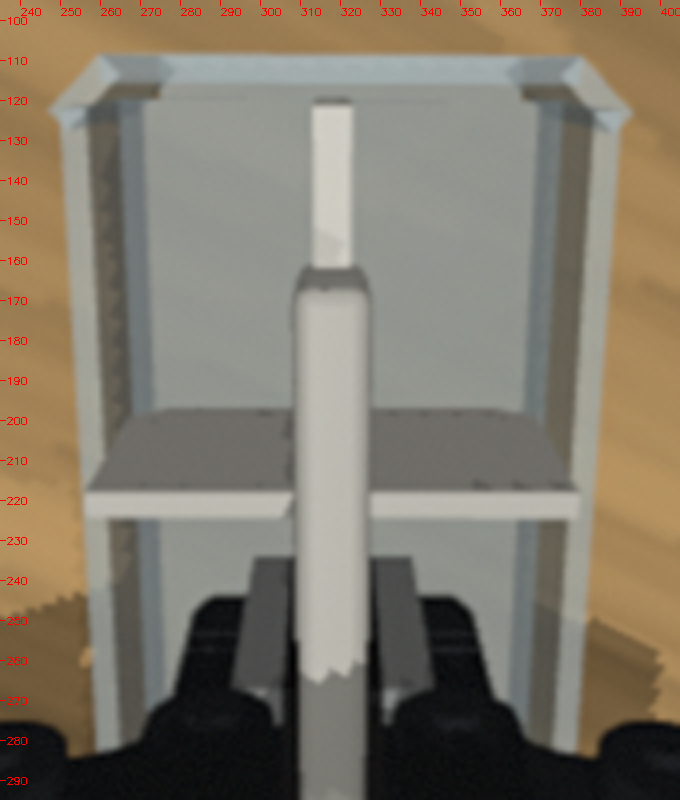

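>>> servo_tool(plan=[[[0,0.0003,-0.004],0,1],[[0,0.0003,-0.008],0,1],[[0,0.0003,-0.012],0,1],[[0,0.0003,-0.016],0,1],[[0,0.0003,-0.0185],0,1],[[0,0.0003,-0.0185],0,1]])

```text
clock: 7.92
position: [518.0, -335.9, 18.2]
orientation: [-0.838, 1.56, 2.773]
wrist_force: [-0.1, 0.4, -0.5]
opening: 0.078
```

```bash
python3 d.py 518 -335.4 17.5 -63.2; python3 look.py w8; python3 - <<'E'
from h import *
crop("pics/w8.png","pics/w8a.png",215,95,425,285,3)
E
```

```text
clock 7.92 jaw -63.1 tilt [-1.    -0.008  0.007] d [-0.   0.5 -0.7] dyaw -0.1 pos [ 518.  -335.9   18.2] F [-0.1  0.4 -0.5] op 0.078
7.9167 [ 518.  -335.9   18.2] [ 0.55  0.75 -0.07  1.96  0.12  0.44 -0.71] [-0.1  0.4 -0.5] 0.0781790183007873
(570, 630, 3)
```

View pics/w8a.png

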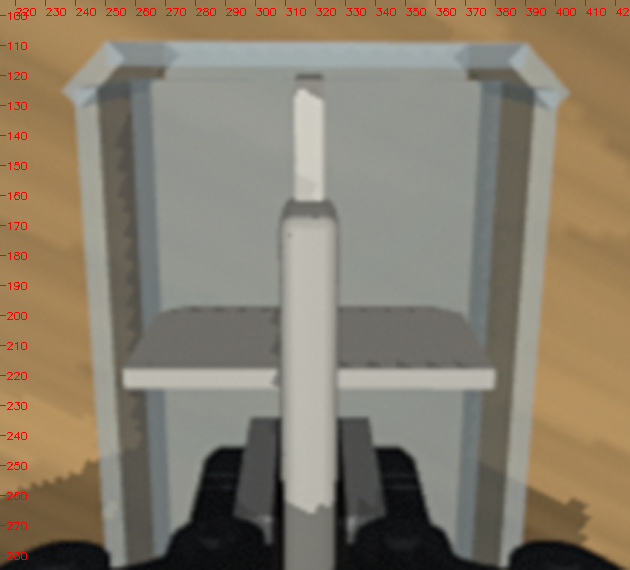

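>>> servo_tool(plan=[[[0,0,-0.001],0,1],[[0,0,-0.002],0,1],[[0,0,-0.002],0,1]])

```text
clock: 8.22
position: [518.2, -336.0, 17.8]
orientation: [-0.807, 1.561, 2.804]
wrist_force: [-2.3, 1.0, 9.9]
opening: 0.08
```

>>> servo_tool(plan=[[[0,0,0],0,0.6],[[0,0,0],0,0.6],[[0,0,0],0,0.6],[[0,0,0],0,0.6],[[0,0,0],0,0.6]])

```text
clock: 8.63
position: [518.2, -336.0, 17.6]
orientation: [-0.817, 1.561, 2.794]
wrist_force: [0.4, 0.3, 0.1]
opening: 0.197
```

>>> servo_tool(plan=[[[0,0,0.01],0,0.6],[[0,0,0.03],0,0.6],[[0,0,0.06],0,0.6],[[0,0,0.09],0,0.6],[[0,0,0.11],0,0],[[0,0,0.11],0,-1],[[0,0,0.11],0,-1],[[0,0,0.11],0,-1]])

```text
clock: 9.3
position: [517.6, -335.7, 127.5]
orientation: [-0.82, 1.56, 2.791]
wrist_force: [-0.6, 0.2, -0.5]
opening: 0.762
```

```bash
python3 d.py 518 -335.4 17.5 -63.2; python3 look.py w9; python3 - <<'E'
from h import *
crop("pics/w9.png","pics/w9a.png",235,95,405,295,4)
E
```

```text
clock 9.3 jaw -63.1 tilt [-1.    -0.008  0.008] d [   0.4    0.3 -110. ] dyaw -0.1 pos [ 517.6 -335.7  127.5] F [-0.6  0.2 -0.5] op 0.762
9.3 [ 517.6 -335.7  127.5] [ 0.57  0.59 -0.1   1.92  0.1   0.64 -0.69] [-0.6  0.2 -0.5] 0.762459970426189
(800, 680, 3)
```

View pics/w9a.png

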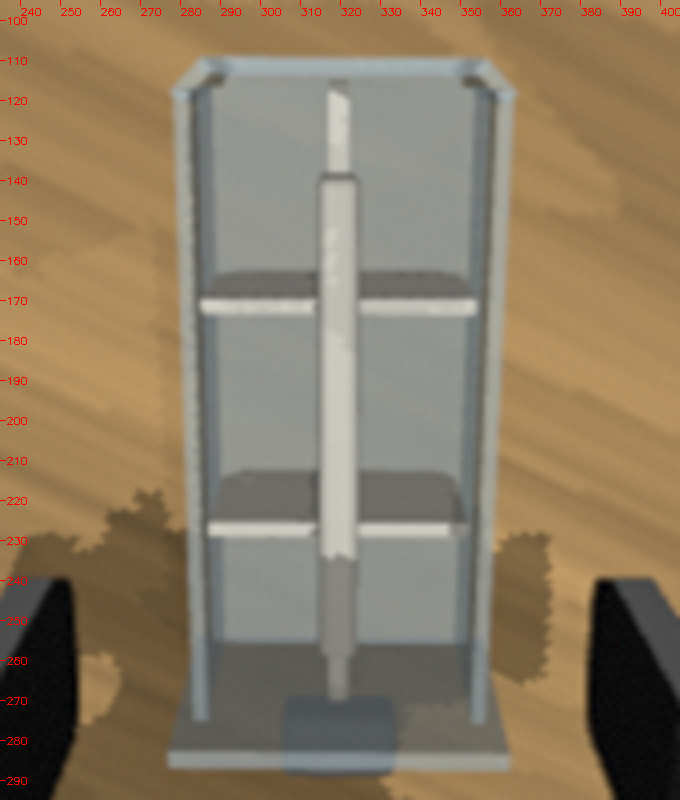

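>>> servo_tool(plan=[[[-0.013,-0.007,0],0,-1],[[-0.026,-0.014,0],0,-1],[[-0.0385,-0.02,-0.02],0,-1],[[-0.0385,-0.02,-0.05],0,-1],[[-0.0385,-0.02,-0.07],0,-1],[[-0.0385,-0.02,-0.075],0,-1],[[-0.0385,-0.02,-0.075],0,-1]])

```text
clock: 9.93
position: [475.6, -355.4, 49.7]
orientation: [-0.861, 1.553, 2.748]
wrist_force: [0.4, 0.6, -0.6]
opening: 0.998
```

```bash
python3 d.py 479.1 -355.6 0 -63; python3 look.py w10
```

```text
clock 9.93 jaw -63.19 tilt [-1.    -0.014  0.012] d [  3.5  -0.2 -49.7] dyaw 0.19 pos [ 475.6 -355.4   49.7] F [ 0.4  0.6 -0.6] op 0.998
9.9333 [ 475.6 -355.4   49.7] [ 0.62  0.69 -0.08  2.    0.12  0.47 -0.66] [ 0.4  0.6 -0.6] 0.9976641516889644
```

View pics/w10.png

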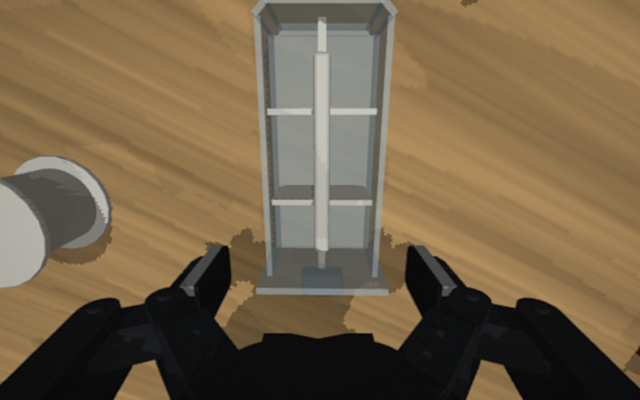

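>>> servo_tool(plan=[[[0.0035,0,-0.005],0,-1],[[0.0035,0,-0.02],0,-1],[[0.0035,0,-0.035],0,-1],[[0.0035,0,-0.045],0,-1],[[0.0035,0,-0.049],0,-1],[[0.0035,0,-0.049],0,-1],[[0.0035,0,-0.049],0,-1]])

```text
clock: 10.57
position: [481.0, -356.0, 2.5]
orientation: [-0.828, 1.557, 2.782]
wrist_force: [-0.4, -0.3, 0.4]
opening: 1.001
```

```bash
python3 d.py 479.1 -355.6 0 -63; python3 look.py w11
```

```text
clock 10.57 jaw -63.15 tilt [-1.    -0.011  0.01 ] d [-1.9  0.4 -2.5] dyaw 0.15 pos [ 481.  -356.     2.5] F [-0.4 -0.3  0.4] op 1.001
10.5667 [ 481.  -356.     2.5] [ 0.61  0.77 -0.07  2.    0.13  0.39 -0.67] [-0.4 -0.3  0.4] 1.0007250965019805
```

View pics/w11.png

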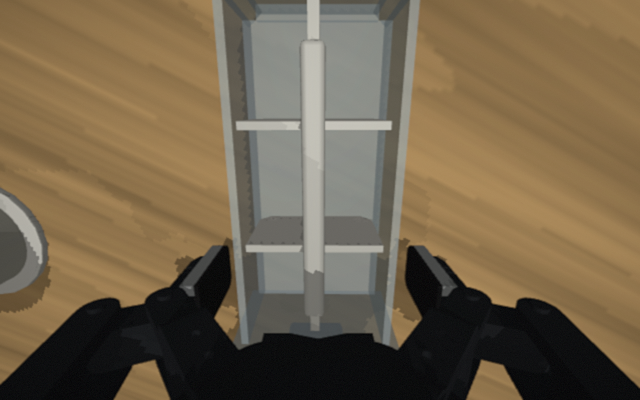

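>>> servo_tool(plan=[[[0,0,0],0,1],[[0,0,0],0,1],[[0,0,0],0,1],[[0,0,0],0,1],[[0,0,0],0,1],[[0,0,0],0,1]])

```text
clock: 11.12
position: [481.7, -356.5, 3.9]
orientation: [-0.795, 1.558, 2.815]
wrist_force: [-0.5, 0.4, 6.1]
opening: 0.738
```

>>> servo_tool(plan=[[[0,0,0.01],0,1],[[0,0,0.035],0,1],[[0,0,0.07],0,1],[[0,0.005,0.1],0,1],[[0,0.02,0.112],2,1],[[0,0.05,0.115],6,1],[[0,0.085,0.115],11,1],[[0,0.12,0.115],16,1],[[0,0.155,0.115],21,1],[[-0.001,0.19,0.115],26,1]])

```text
clock: 11.95
position: [480.5, -165.1, 119.7]
orientation: [-0.743, 1.559, -2.959]
wrist_force: [1.1, -0.2, -2.2]
opening: 0.739
```

```bash
python3 d.py 460.3 105 119 -10; python3 look.py w12
```

```text
clock 11.95 jaw -36.93 tilt [-1.    -0.008  0.008] d [-20.2 270.1  -0.7] dyaw 26.93 pos [ 480.5 -165.1  119.7] F [ 1.1 -0.2 -2.2] op 0.739
11.95 [ 480.5 -165.1  119.7] [ 0.39  0.5  -0.21  2.16  0.22  0.5  -0.62] [ 1.1 -0.2 -2.2] 0.739040037469414
```

View pics/w12.png

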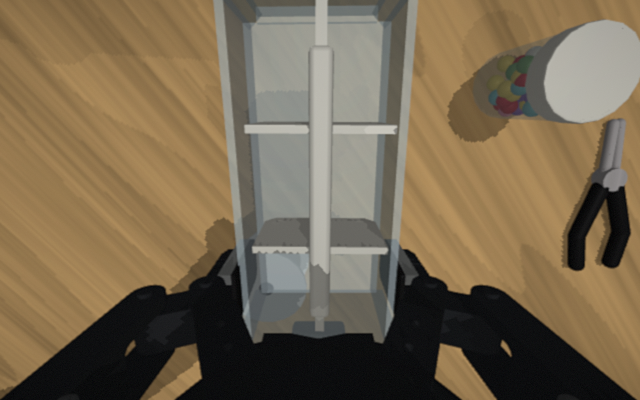

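>>> servo_tool(plan=[[[-0.003,0.035,0],4,1],[[-0.006,0.07,0],8,1],[[-0.009,0.105,0],12,1],[[-0.012,0.14,0],16,1],[[-0.015,0.175,0],20,1],[[-0.018,0.205,0],24,1],[[-0.02,0.225,0],27,1],[[-0.02,0.235,0],27,1],[[-0.02,0.235,0],27,1],[[-0.02,0.235,0],27,1]])

```text
clock: 12.83
position: [460.1, 78.1, 119.7]
orientation: [-1.155, 1.557, -2.887]
wrist_force: [-0.7, -0.8, -2.0]
opening: 0.738
```

```bash
python3 d.py 460.3 105 119 -10; python3 look.py w13
```

```text
clock 12.83 jaw -9.24 tilt [-1.    -0.013  0.006] d [ 0.2 26.9 -0.7] dyaw -0.76 pos [460.1  78.1 119.7] F [-0.7 -0.8 -2. ] op 0.738
12.8333 [460.1  78.1 119.7] [-0.03  0.48 -0.31  2.25  0.32  0.47 -0.75] [-0.7 -0.8 -2. ] 0.7383591680900347
```

View pics/w13.png

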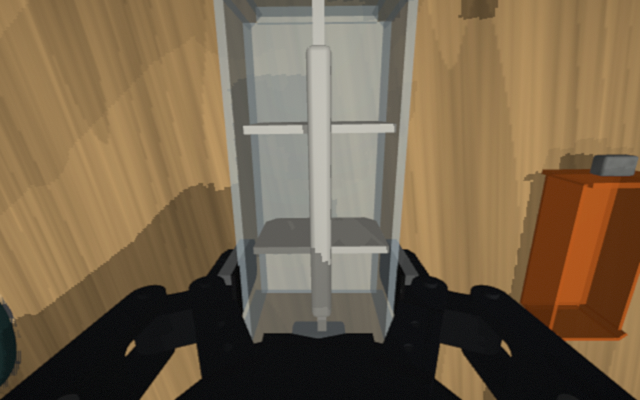

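```bash
python3 - <<'E'
from h import *
crop("pics/w13.png","pics/w13a.png",210,0,430,140,3)
crop("pics/w13.png","pics/w13b.png",210,210,430,350,3)
cv2.imwrite("pics/top2.png",snapshot("top"))
crop("pics/top2.png","pics/top2a.png",150,140,310,260,5)
E
```

```text
(420, 660, 3)
(420, 660, 3)
(600, 800, 3)
```

View pics/w13a.png

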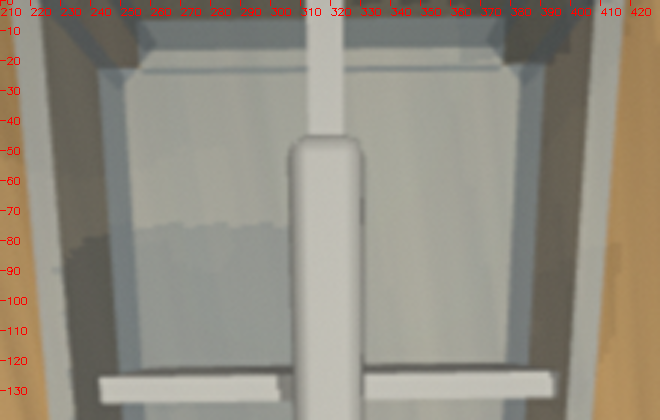

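View pics/w13b.png

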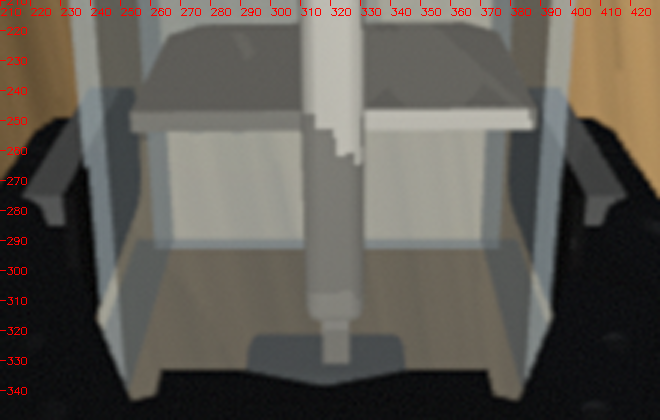

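View pics/top2a.png

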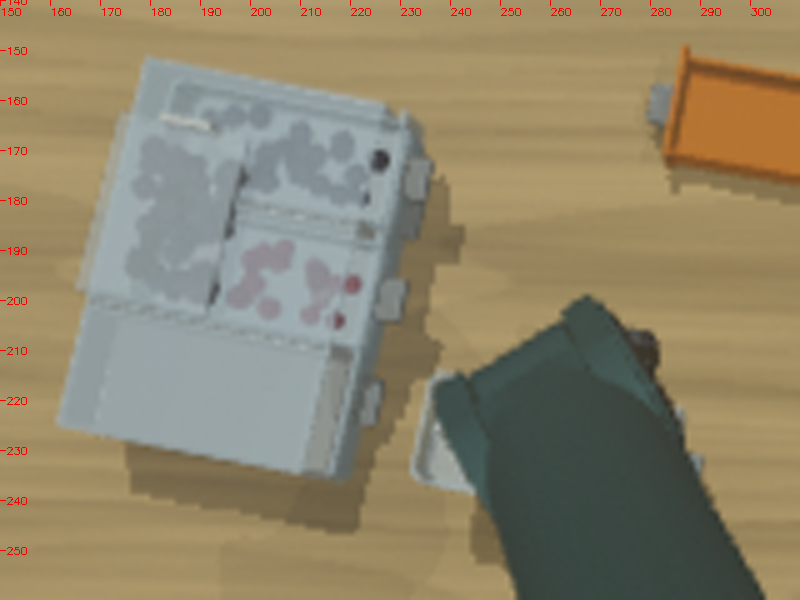

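```bash
python3 - <<'E'
from h import *
s=pickle.load(open("pics/w13.pkl","rb")); C=cam("wrist",s)
for dz in (3.9,6,1):
  z0=s["position"][2]-dz
  p=fit(C,[(-70,29,3),(-70,-29,3),(61,29,3),(61,-29,3)],[(266.2,291.7),(372,291.7),(251.7,23),(382.3,23)],[467,120,1.4],z0)
p=fit(C,[(48.5,0,43),(-51.5,0,43),(22.5,27.5,34),(22.5,-27.5,34),(-25.5,27.5,34),(-25.5,-27.5,34)],[(318.5,48),(320.5,315),(243,129.5),(394.5,128),(254,250),(387.5,250)],[467,120,1.4],s["position"][2]-3.9+3)
E
```

```text
fit [466.6 123.8] deg 81.22
[[0.7, -2.9], [-1.1, -2.7], [-1.6, 2.5], [2.0, 1.0]]
fit [466.6 123.9] deg 81.22
[[1.3, -5.1], [-1.7, -4.9], [-0.5, 3.8], [0.9, 2.3]]
fit [466.7 123.8] deg 81.21
[[-0.2, 0.3], [-0.2, 0.5], [-3.1, 0.8], [3.4, -0.8]]
fit [467.1 120.1] deg 81.44
[[-0.5, -3.2], [0.1, 3.7], [0.4, 0.8], [0.8, 0.7], [-1.0, 0.3], [0.3, -0.3]]
```

>>> servo_tool(plan=[[[0,0.012,-0.01],-1.2,1],[[0,0.024,-0.025],-1.2,1],[[0,0.034,-0.04],-1.2,1],[[0,0.0355,-0.048],-1.2,1],[[0,0.0355,-0.05],-1.2,1],[[0,0.0355,-0.05],-1.2,1]])

```text
clock: 13.43
position: [459.6, 110.5, 69.0]
orientation: [-1.053, 1.554, -2.811]
wrist_force: [-0.9, 0.0, -1.7]
opening: 0.74
```

```bash
python3 d.py 460.1 113.6 69.5 -10.4; python3 look.py w14; python3 - <<'E'
from h import *
cv2.imwrite("pics/side3.png",snapshot("side"));cv2.imwrite("pics/top3.png",snapshot("top"))
crop("pics/side3.png","pics/side3a.png",230,200,390,370,4)
crop("pics/top3.png","pics/top3a.png",190,180,290,260,7)
E
```

```text
clock 13.43 jaw -10.7 tilt [-1.    -0.015  0.008] d [0.5 3.1 0.5] dyaw 0.3 pos [459.6 110.5  69. ] F [-0.9  0.  -1.7] op 0.74
13.4333 [459.6 110.5  69. ] [-0.16  0.57 -0.23  2.26  0.36  0.36 -0.88] [-0.9  0.  -1.7] 0.7400567078954856
(680, 640, 3)
(560, 700, 3)
```

View pics/side3a.png

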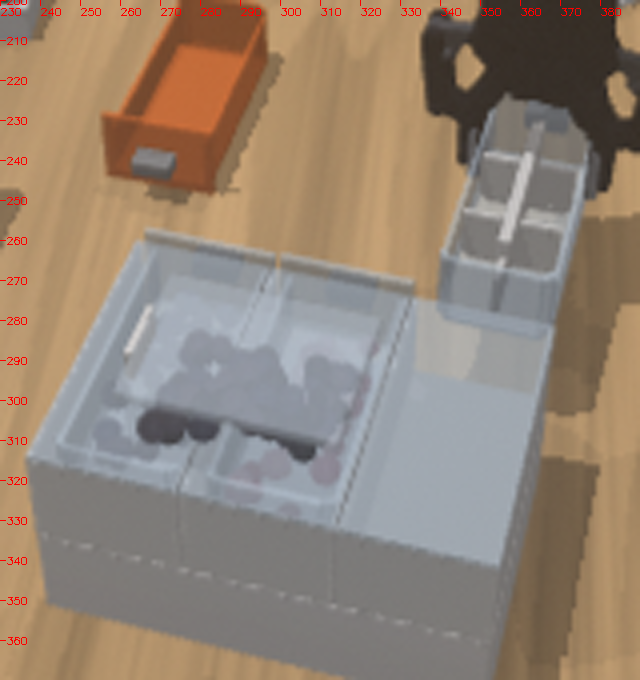

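View pics/top3a.png

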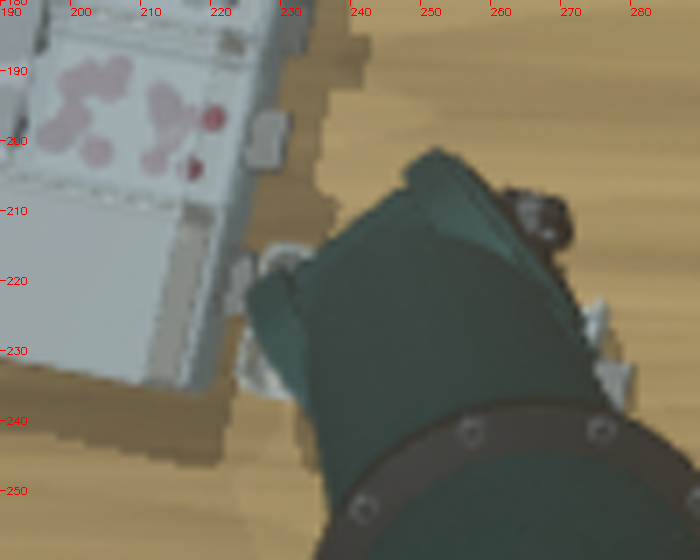

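```bash
python3 - <<'E'
from h import *
S=cam("side")
def P(o,deg,pts):
    c,s=np.cos(np.radians(deg)),np.sin(np.radians(deg)); return np.array([[o[0]+c*a-s*b,o[1]+s*a+c*b,z] for a,b,z in pts])
st=P((559,243.5),80,[(0,112,118),(0,38,118),(146,112,118),(146,-112,118),(0,-112,118)])
print("stack",proj(S,st).round(1).tolist())
s=pickle.load(open("pics/w14.pkl","rb")); t=s["position"]
jd=-10.7+90+1.0; d=(t[0]+44*np.cos(np.radians(jd)),t[1]+44*np.sin(np.radians(jd))); print(d)
u=t[2]-3.9
print("drawer",proj(S,P(d,jd,[(70,26,u+46),(70,-26,u+46),(64,32,u+40),(64,-32,u+40),(-70,-36,u+52),(-70,36,u+52)])).round(1).tolist())
C=cam("wrist",s)
crop("pics/w14.png","pics/w14a.png",210,0,430,140,3)
crop("pics/w14.png","pics/w14b.png",210,210,430,350,3)
crop("pics/side3.png","pics/side3b.png",320,215,390,290,9)
E
```

```text
stack [[368.7, 281.1], [333.1, 273.4], [353.8, 341.0], [235.9, 312.3], [264.4, 258.7]]
(np.float64(467.02750412031475), np.float64(153.86032282949094))
drawer [[366.4, 270.4], [342.1, 265.4], [369.5, 271.0], [339.9, 264.9], [351.3, 221.4], [381.6, 227.0]]
(420, 660, 3)
(420, 660, 3)
(675, 630, 3)
```

View pics/side3b.png

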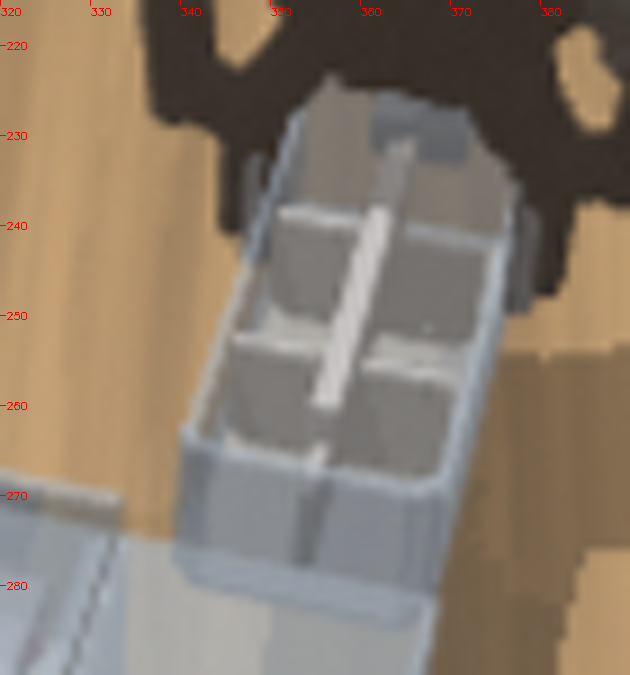

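View pics/w14a.png

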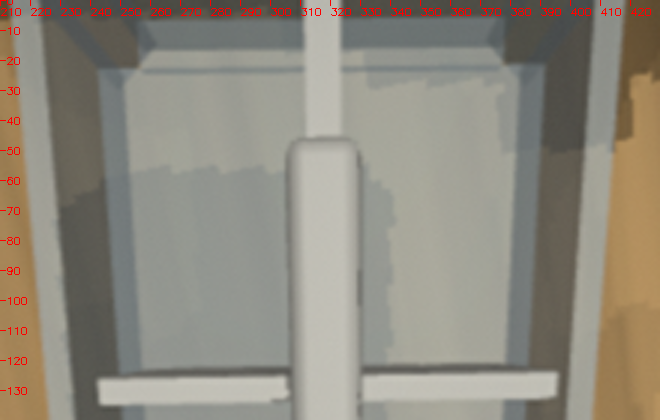

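View pics/w14b.png

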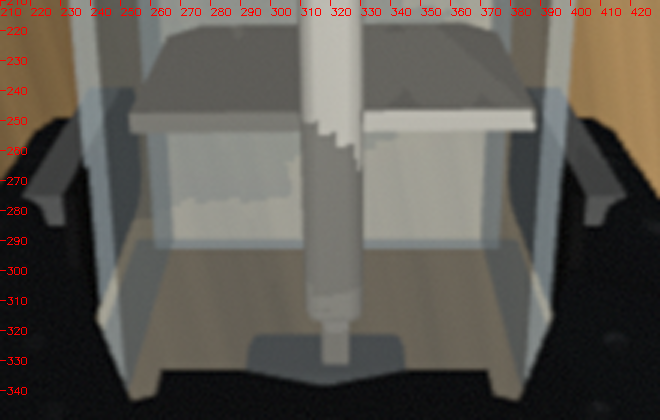

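```bash
python3 - <<'E'
from h import *
S=cam("side")
pts=np.array([(64,-32,40),(64,32,40),(70,-26,46),(70,26,46),(70,-26,0),(70,26,0)],float)
uv=np.array([(340.9,262.6),(370.5,267.2),(343.5,264.4),(368.0,269.2),(342.2,279.4),(365.4,284.4)])
for deg in (79.5,80.3,81):
  c,s=np.cos(np.radians(deg)),np.sin(np.radians(deg))
  f=lambda p:(proj(S,np.c_[p[0]+c*pts[:,0]-s*pts[:,1],p[1]+s*pts[:,0]+c*pts[:,1],pts[:,2]+p[2]])-uv).ravel()
  r=least_squares(f,[467,153,65]); print(deg,r.x.round(1),r.cost.round(2),r.fun.reshape(-1,2).round(1).tolist())
s=pickle.load(open("pics/w14.pkl","rb")); C=cam("wrist",s)
for dz in (3.9,2.5,1):
  p=fit(C,[(-70,29,3),(-70,-29,3),(61,29,3),(61,-29,3)],[(266.2,291.7),(372,291.7),(251.5,23),(383,23)],[467,120,1.4],s["position"][2]-dz)
p=fit(C,[(48.5,0,43),(-51.5,0,43),(22.5,27.5,34),(22.5,-27.5,34),(-25.5,27.5,34),(-25.5,-27.5,34)],[(317.7,48),(320.5,315),(242.5,129.5),(395.5,128.5),(254,250.5),(387.5,250)],[467,120,1.4],s["position"][2]-2+3)
E
```

```text
79.5 [464.2 159.5  76.2] 3.59 [[0.0, 0.3], [0.3, 2.2], [-0.3, -0.9], [-0.3, -0.4], [-0.1, -0.7], [0.4, -0.4]]
80.3 [465.1 159.1  75.9] 3.27 [[-0.0, 0.5], [0.3, 2.0], [-0.3, -0.8], [-0.3, -0.6], [-0.1, -0.6], [0.5, -0.6]]
81 [465.9 158.7  75.7] 3.09 [[-0.1, 0.6], [0.3, 1.9], [-0.3, -0.7], [-0.3, -0.7], [-0.1, -0.5], [0.5, -0.7]]
fit [467.3 156. ] deg 79.72
[[0.7, -2.9], [-1.1, -2.6], [-1.3, 2.5], [1.6, 1.0]]
fit [467.3 155.9] deg 79.72
[[0.3, -1.4], [-0.7, -1.1], [-2.0, 1.6], [2.3, 0.1]]
fit [467.3 155.9] deg 79.72
[[-0.2, 0.2], [-0.2, 0.6], [-2.8, 0.7], [3.1, -0.8]]
fit [467.7 152.5] deg 80.04
[[-0.1, -5.5], [0.1, 6.4], [-0.7, 0.6], [1.2, -0.2], [-2.1, 1.4], [1.4, 1.4]]
```

```bash
python3 - <<'E'
from h import *
S=cam("side")
pts=np.array([(64,-32,46),(64,32,46),(70,-26,46),(70,26,46),(70,-26,0),(70,26,0)],float)
uv=np.array([(340.9,262.6),(370.5,267.2),(343.5,264.4),(368.0,269.2),(342.2,279.4),(365.4,284.4)])
for deg in (79.7,80.3):
  c,s=np.cos(np.radians(deg)),np.sin(np.radians(deg))
  f=lambda p:(proj(S,np.c_[p[0]+c*pts[:,0]-s*pts[:,1],p[1]+s*pts[:,0]+c*pts[:,1],pts[:,2]+p[2]])-uv).ravel()
  r=least_squares(f,[467,153,65]); print(deg,r.x.round(1),r.cost.round(2),r.fun.reshape(-1,2).round(1).tolist())
  print(f([467.3,155,65]).reshape(-1,2).round(1).tolist())
E
```

```text
79.7 [464.1 149.8  64.1] 1.05 [[0.3, -0.8], [0.2, 0.8], [-0.2, -0.1], [-0.6, 0.2], [0.0, -0.2], [0.2, -0.0]]
[[-1.3, 0.5], [-1.3, 2.2], [-1.8, 1.2], [-2.1, 1.6], [-1.6, 1.2], [-1.3, 1.4]]
80.3 [464.8 149.5  63.9] 0.83 [[0.3, -0.7], [0.2, 0.7], [-0.2, -0.0], [-0.6, 0.2], [0.0, -0.1], [0.3, -0.1]]
[[-1.0, 0.7], [-0.9, 2.2], [-1.5, 1.4], [-1.8, 1.6], [-1.3, 1.4], [-0.9, 1.4]]
```

>>> servo_tool(plan=[[[0.002,0.006,0.0015],0,1],[[0.004,0.015,0.0015],0,1],[[0.005,0.022,0.0015],0,1],[[0.006,0.029,0.0015],0,1],[[0.0073,0.036,0.0015],0,1],[[0.0083,0.041,0.0015],0,1],[[0.009,0.046,0.0015],0,1],[[0.0095,0.049,0.0015],0,1],[[0.0095,0.049,0.0015],0,1]])

```text
clock: 14.33
position: [470.0, 161.2, 71.4]
orientation: [-1.118, 1.557, -2.874]
wrist_force: [-0.0, 0.1, -1.7]
opening: 0.737
```

```bash
python3 d.py 460.1 113.6 69.5 -10.4; python3 - <<'E'
from h import *
cv2.imwrite("pics/side4.png",snapshot("side"))
crop("pics/side4.png","pics/side4a.png",310,215,400,300,8)
E
```

```text
clock 14.33 jaw -10.61 tilt [-1.    -0.012  0.006] d [ -9.9 -47.6  -1.9] dyaw 0.21 pos [470.  161.2  71.4] F [-0.   0.1 -1.7] op 0.737
(680, 720, 3)
```

View pics/side4a.png

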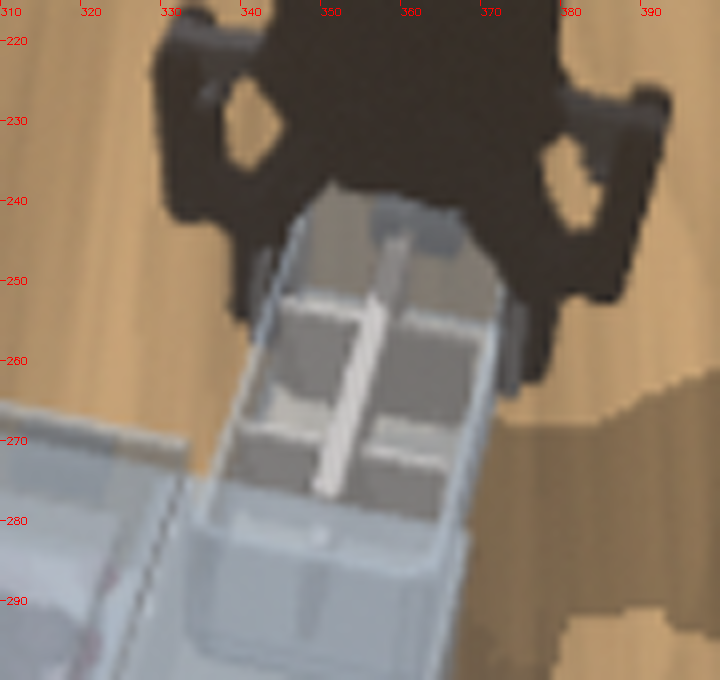

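```bash
python3 - <<'E'
from h import *
S=cam("side")
def P(o,deg,pts):
    c,s=np.cos(np.radians(deg)),np.sin(np.radians(deg)); return np.array([[o[0]+c*a-s*b,o[1]+s*a+c*b,z] for a,b,z in pts])
for off in (0,-2,2):
  o=np.array([485.1,256.5])+np.array([.174,.985])*-52.5+off*np.array([-.985,.174])
  print(off,proj(S,P(o,80,[(64,-32,46+66.5),(64,32,46+66.5),(70,-26,66.5),(70,26,66.5),(0,-32,106.5),(0,32,106.5)])).round(1).tolist())
print("bay floor", proj(S,P((485.1,256.5),80,[(0,-34,63),(0,34,63),(0,-34,115),(0,34,115),(0,37,118),(0,-37,118)])).round(1).tolist())
crop("pics/side4.png","pics/side4b.png",325,262,375,305,14,5)
E
```

```text
0 [[334.1, 279.8], [365.0, 286.6], [335.3, 297.7], [359.8, 303.2], [341.1, 260.4], [370.4, 266.5]]
-2 [[333.1, 279.6], [364.0, 286.3], [334.4, 297.5], [358.9, 303.0], [340.2, 260.2], [369.5, 266.3]]
2 [[335.0, 280.0], [366.0, 286.8], [336.3, 297.9], [360.8, 303.4], [342.0, 260.5], [371.3, 266.6]]
bay floor [[333.6, 291.8], [365.1, 298.8], [334.5, 274.8], [367.2, 281.8], [368.7, 281.1], [333.2, 273.4]]
(602, 700, 3)
```

View pics/side4b.png

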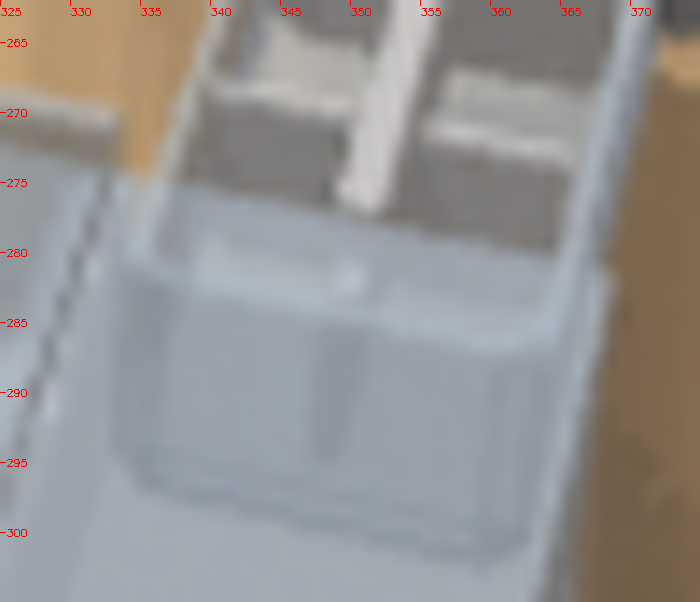

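>>> servo_tool(plan=[[[0.001,0.006,0],0,1],[[0.002,0.013,0],0,1],[[0.003,0.02,0],0,1],[[0.004,0.026,0],0,1],[[0.005,0.031,0],0,1],[[0.005,0.031,0],0,1]])

```text
clock: 14.88
position: [475.3, 193.6, 71.5]
orientation: [-1.182, 1.558, -2.937]
wrist_force: [0.1, -0.9, -0.7]
opening: 0.741
```

```bash
cat > bay.py <<'E'
from h import *
s=arm.read_state(); d=s["position"][:2]-np.array([485.1,256.5])
print("clock",round(s["clock"],2),"TCP bay x,y",(d@[.174,.985]).round(1),(d@[-.985,.174]).round(1),"z",s["position"][2].round(1),"F",s["wrist_force"].round(1),"M",s["moment"].round(2),s["opening"].round(3))
E
python3 bay.py
```

```text
Traceback (most recent call last):
  File "bay.py", line 3, in <module>
    print("clock",round(s["clock"],2),"TCP bay x,y",(d@[.174,.985]).round(1),(d@[-.985,.174]).round(1),"z",s["position"][2].round(1),"F",s["wrist_force"].round(1),"M",s["moment"].round(2),s["opening"].round(3))
                                                                                                                                                                                            ^^^^^^^^^^^^^^^^^^
AttributeError: 'float' object has no attribute 'round'
```

>>> servo_tool(plan=[[[0.001,0.006,0],0,1],[[0.002,0.012,0],0,1],[[0.003,0.018,0],0,1],[[0.004,0.024,0],0,1],[[0.005,0.029,0],0,1],[[0.005,0.029,0],0,1]])

```text
clock: 15.38
position: [480.8, 224.5, 71.7]
orientation: [-1.306, 1.559, -3.059]
wrist_force: [-0.4, -0.3, -1.3]
opening: 0.739
```

```bash
sed -i 's/s\["opening"\].round(3)/s["opening"]/' bay.py; python3 bay.py;  python3 d.py 460.1 113.6 69.5 -10.4; python3 - <<'E'
from h import *
cv2.imwrite("pics/side5.png",snapshot("side"))
crop("pics/side5.png","pics/side5a.png",300,215,400,315,7)
E
```

```text
clock 15.38 TCP bay x,y -32.2 -1.3 z 71.7 F [-0.4 -0.3 -1.3] M [-0.03  0.02 -0.01] 0.738644523369499
clock 15.38 jaw -10.44 tilt [-1.    -0.011  0.003] d [ -20.7 -110.9   -2.2] dyaw 0.04 pos [480.8 224.5  71.7] F [-0.4 -0.3 -1.3] op 0.739
(700, 700, 3)
```

View pics/side5a.png

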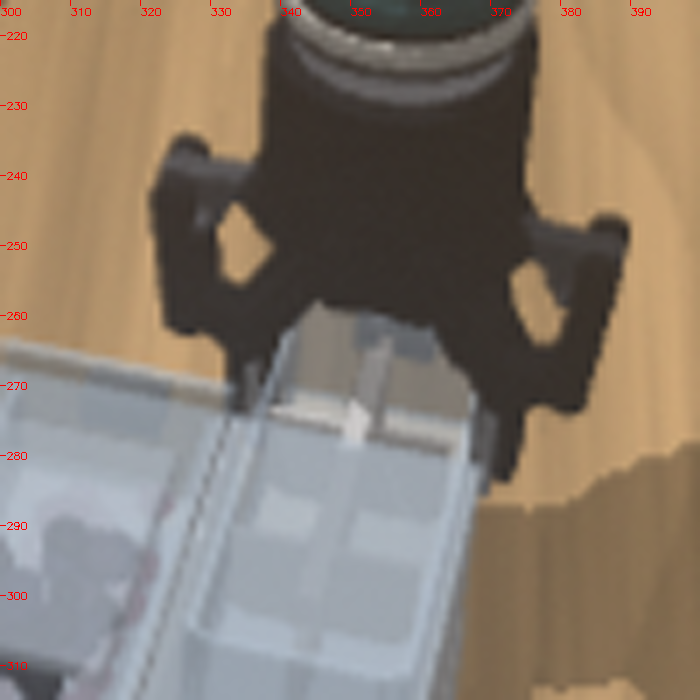

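>>> servo_tool(plan=[[[0,0,-0.001],0,1],[[0,0,-0.002],0,1],[[0,0,-0.002],0,-0.75],[[0,0,-0.002],0,-0.75],[[0,0,-0.002],0,-0.75],[[0,0,-0.002],0,-0.75]])

```text
clock: 15.93
position: [480.7, 223.5, 69.7]
orientation: [-1.231, 1.559, -2.985]
wrist_force: [-0.1, -0.5, -0.1]
opening: 0.876
```

```bash
python3 bay.py
```

```text
clock 15.93 TCP bay x,y -33.3 -1.4 z 69.7 F [-0.1 -0.5 -0.1] M [-0.   -0.05 -0.04] 0.8756919652076519
```

>>> servo_tool(plan=[[[0,0,0.02],0,-0.75],[[0,0,0.045],0,-0.75],[[0,0,0.07],0,-0.75],[[0,0,0.085],0,-0.75],[[-0.005,-0.02,0.09],0,0],[[-0.01,-0.05,0.09],0,1],[[-0.015,-0.08,0.09],0,1],[[-0.016,-0.088,0.09],0,1],[[-0.016,-0.088,0.09],0,1],[[-0.016,-0.088,0.09],0,1]])

```text
clock: 16.77
position: [465.1, 135.7, 160.0]
orientation: [-1.291, 1.56, -3.046]
wrist_force: [0.9, 0.5, -0.3]
opening: 0.015
```

```bash
python3 bay.py; python3 look.py w15; python3 - <<'E'
from h import *
cv2.imwrite("pics/side6.png",snapshot("side"))
crop("pics/side6.png","pics/side6a.png",230,200,400,370,4)
E
```

```text
clock 16.77 TCP bay x,y -122.5 -1.3 z 160.0 F [ 0.9  0.5 -0.3] M [ 0.02 -0.08 -0.01] 0.015343102139815289
16.7667 [465.1 135.7 160. ] [-0.12  0.42 -0.32  2.18  0.24  0.58 -0.81] [ 0.9  0.5 -0.3] 0.015343102139815289
(680, 680, 3)
```

View pics/w15.png

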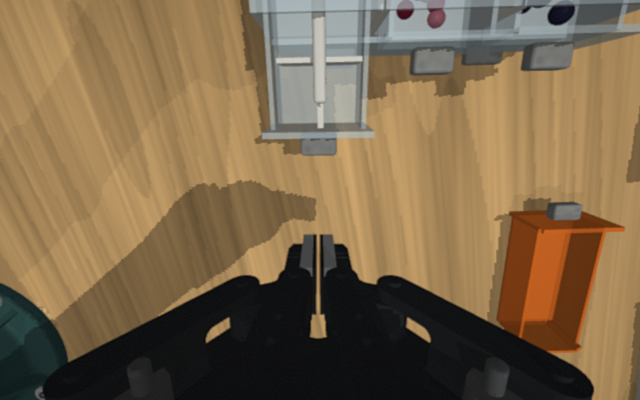

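View pics/side6a.png

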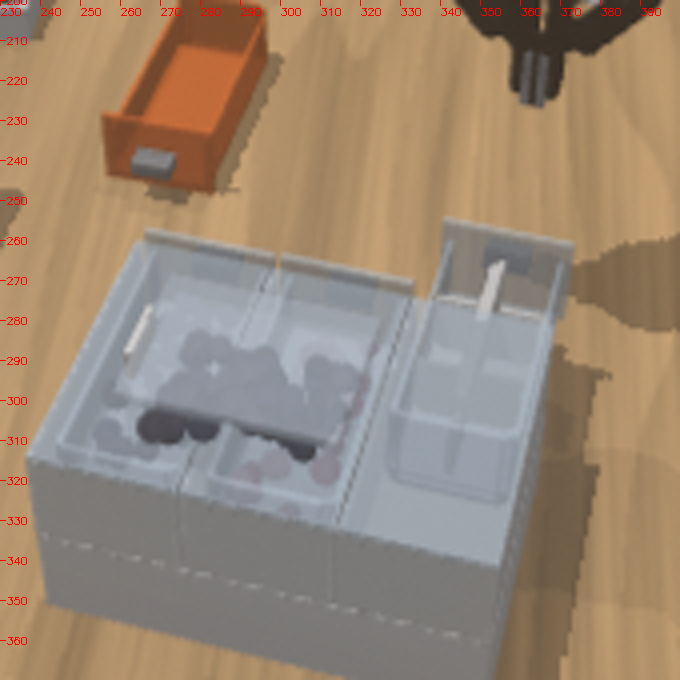

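>>> servo_tool(plan=[[[0,0,-0.025],0,1],[[0,0,-0.05],0,1],[[0,0,-0.07],0,1],[[0,0,-0.079],0,1],[[0,0,-0.079],0,1],[[0.002,0.008,-0.079],0,1],[[0.003,0.016,-0.079],0,1],[[0.004,0.022,-0.079],0,1],[[0.005,0.027,-0.079],0,1],[[0.006,0.032,-0.079],0,1]])

```text
clock: 17.7
position: [470.9, 165.6, 81.8]
orientation: [-0.858, 1.556, -2.612]
wrist_force: [-0.3, -15.8, 10.5]
opening: 0.0
```

```bash
python3 bay.py; python3 look.py w16
```

```text
clock 17.7 TCP bay x,y -92.0 -1.8 z 81.8 F [ -0.3 -15.8  10.5] M [-3.21  0.02  0.03] 0.0003905200331153335
17.7 [470.9 165.6  81.8] [-0.25  0.57 -0.24  2.2   0.32  0.42 -0.93] [ -0.3 -15.8  10.5] 0.0003905200331153335
```

View pics/w16.png

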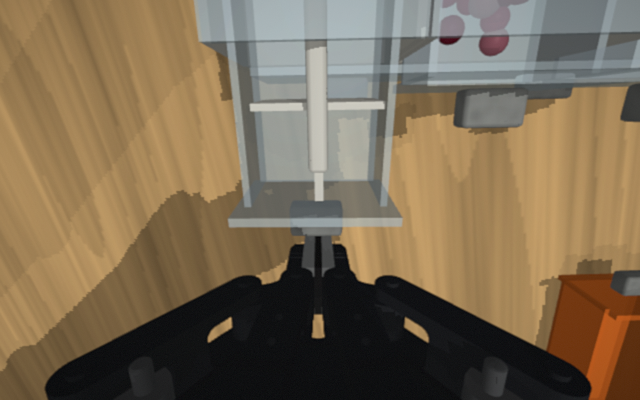

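>>> servo_tool(plan=[[[0,0,0],0,1],[[0,0,0],0,1]])

```text
clock: 17.92
position: [471.5, 165.5, 82.5]
orientation: [-0.793, 1.557, -2.547]
wrist_force: [0.6, 0.8, -0.5]
opening: -0.003
```

```bash
python3 bay.py; python3 look.py w17; python3 - <<'E'
from h import *
cv2.imwrite("pics/side7.png",snapshot("side"))
crop("pics/side7.png","pics/side7a.png",320,230,390,340,7)
crop("pics/w17.png","pics/w17a.png",200,0,420,260,3)
E
```

```text
clock 17.92 TCP bay x,y -92.0 -2.5 z 82.5 F [ 0.6  0.8 -0.5] M [ 0.01 -0.    0.02] -0.0029929117315245714
17.9167 [471.5 165.5  82.5] [-0.25  0.57 -0.24  2.2   0.32  0.42 -0.93] [ 0.6  0.8 -0.5] -0.0029929117315245714
(770, 490, 3)
(780, 660, 3)
```

View pics/side7a.png

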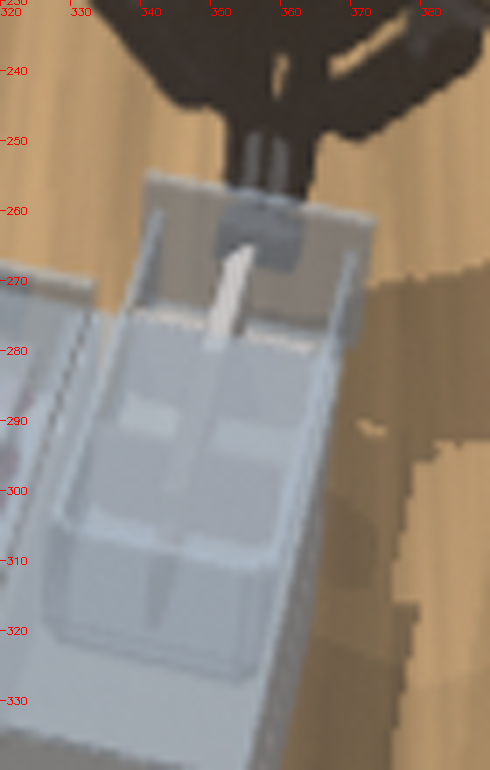

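View pics/w17a.png

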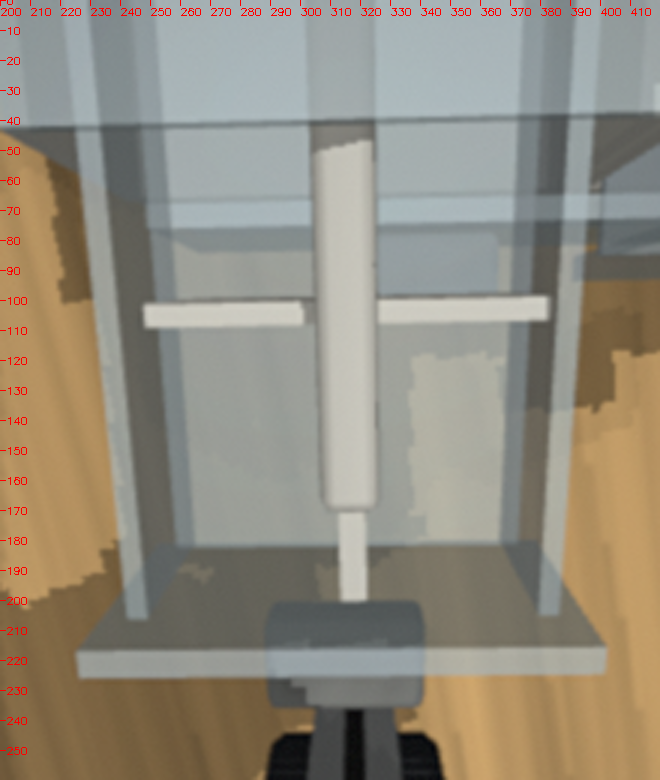

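>>> servo_tool(plan=[[[0.0003,0.002,0],0,1],[[0.0008,0.005,0],0,1],[[0.0013,0.008,0],0,1],[[0.002,0.012,0],0,1],[[0.0025,0.016,0],0,1],[[0.0033,0.02,0],0,1],[[0.004,0.024,0],0,1],[[0.0047,0.028,0],0,1],[[0.0054,0.032,0],0,1],[[0.006,0.035,0],0,1]])

```text
clock: 18.85
position: [473.3, 183.7, 82.0]
orientation: [-0.442, 1.526, -2.204]
wrist_force: [-1.3, -33.0, 24.3]
opening: 0.001
```

```bash
python3 bay.py; python3 look.py w18; python3 - <<'E'
from h import *
crop("pics/w18.png","pics/w18a.png",200,80,460,270,3)
E
```

```text
clock 18.85 TCP bay x,y -73.8 -1.1 z 82.0 F [ -1.3 -33.   24.3] M [-7.03  0.45  0.14] 0.0007766229602040133
18.85 [473.3 183.7  82. ] [-0.31  0.58 -0.22  2.17  0.31  0.47 -0.97] [ -1.3 -33.   24.3] 0.0007766229602040133
(570, 780, 3)
```

View pics/w18a.png

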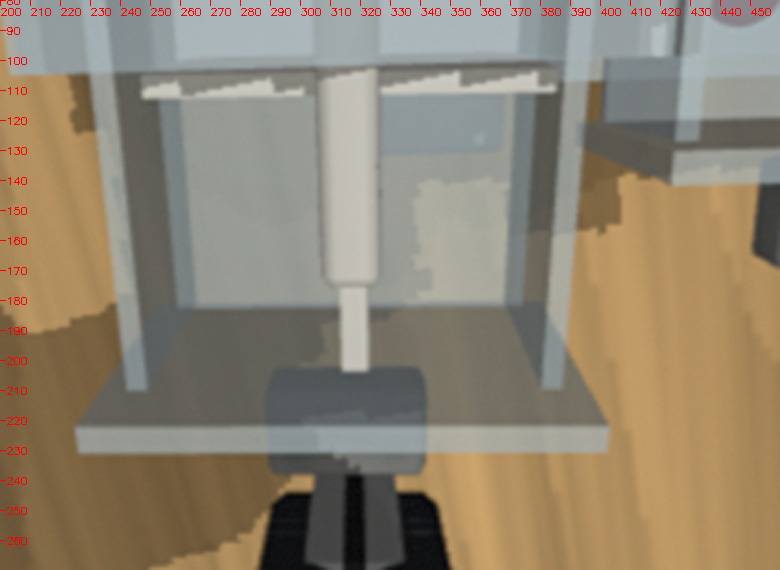

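>>> servo_tool(plan=[[[0,0,0],0,1],[[0,0,0.001],0,1]])

```text
clock: 19.07
position: [473.4, 181.2, 83.0]
orientation: [-0.415, 1.524, -2.182]
wrist_force: [0.5, 0.6, -1.0]
opening: -0.001
```

```bash
python3 bay.py; python3 d.py 0 0 0 -10; python3 - <<'E'
from h import *
cv2.imwrite("pics/side8.png",snapshot("side"))
crop("pics/side8.png","pics/side8a.png",310,230,390,340,7)
E
```

```text
clock 19.07 TCP bay x,y -76.2 -1.6 z 83.0 F [ 0.5  0.6 -1. ] M [ 0.04 -0.04  0.02] -0.0009831784662768278
clock 19.07 jaw -11.23 tilt [-0.999 -0.019  0.042] d [-473.4 -181.2  -83. ] dyaw 1.23 pos [473.4 181.2  83. ] F [ 0.5  0.6 -1. ] op -0.001
(770, 560, 3)
```

View pics/side8a.png

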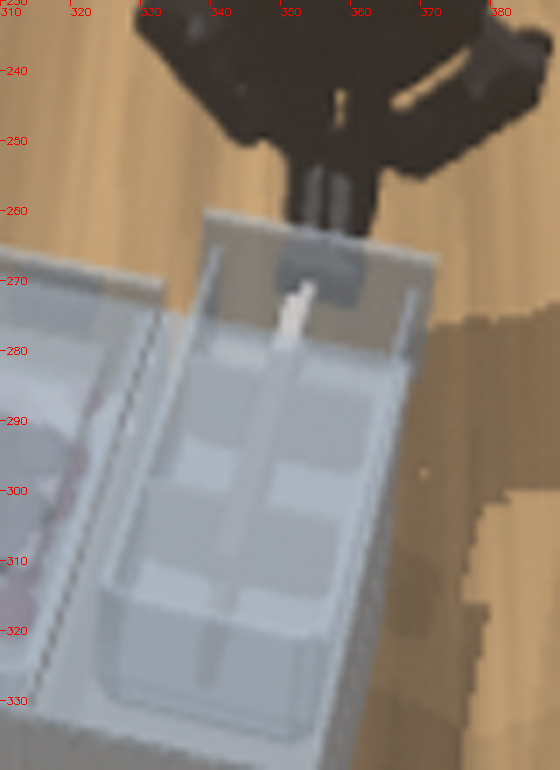

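>>> servo_tool(plan=[[[0.0003,0.002,0.002],0,1],[[0.0007,0.004,0.003],0,1],[[0.001,0.006,0.004],0,1],[[0.0014,0.008,0.005],0,1]])

```text
clock: 19.45
position: [475.4, 193.8, 88.4]
orientation: [-0.447, 1.53, -2.209]
wrist_force: [0.6, -2.1, -0.6]
opening: 0.0
```

```bash
python3 bay.py; python3 d.py 0 0 0 -10
```

```text
clock 19.45 TCP bay x,y -63.4 -1.3 z 88.4 F [ 0.6 -2.1 -0.6] M [-0.21  0.02  0.03] 0.0003730210174621181
clock 19.45 jaw -10.97 tilt [-0.999 -0.018  0.037] d [-475.4 -193.8  -88.4] dyaw 0.97 pos [475.4 193.8  88.4] F [ 0.6 -2.1 -0.6] op 0.0
```

>>> servo_tool(plan=[[[0.0003,0.002,0],0,1],[[0.0007,0.004,0.0005],0,1],[[0.001,0.006,0.001],0,1],[[0.0014,0.008,0.0015],0,1]])

```text
clock: 19.78
position: [476.7, 202.2, 89.8]
orientation: [-0.451, 1.53, -2.213]
wrist_force: [0.4, -1.7, -0.4]
opening: 0.003
```

```bash
python3 bay.py; python3 d.py 0 0 0 -10
```

```text
clock 19.78 TCP bay x,y -54.9 -1.2 z 89.8 F [ 0.4 -1.7 -0.4] M [ 0.02 -0.04 -0.02] 0.003219294273199994
clock 19.78 jaw -10.95 tilt [-0.999 -0.018  0.037] d [-476.7 -202.2  -89.8] dyaw 0.95 pos [476.7 202.2  89.8] F [ 0.4 -1.7 -0.4] op 0.003
```

>>> servo_tool(plan=[[[0.0003,0.002,0],0,1],[[0.0007,0.004,0],0,1],[[0.001,0.006,0],0,1],[[0.0014,0.008,0],0,1],[[0.0018,0.01,0],0,1]])

```text
clock: 20.2
position: [478.5, 212.0, 89.9]
orientation: [-0.447, 1.529, -2.209]
wrist_force: [-1.2, -2.2, 1.8]
opening: 0.004
```

```bash
python3 bay.py; python3 look.py w19
```

```text
clock 20.2 TCP bay x,y -45.0 -1.2 z 89.9 F [-1.2 -2.2  1.8] M [-0.37  0.06  0.01] 0.0035151663641648785
20.2 [478.5 212.   89.9] [-0.34  0.58 -0.23  2.13  0.3   0.5  -0.99] [-1.2 -2.2  1.8] 0.0035151663641648785
```

View pics/w19.png

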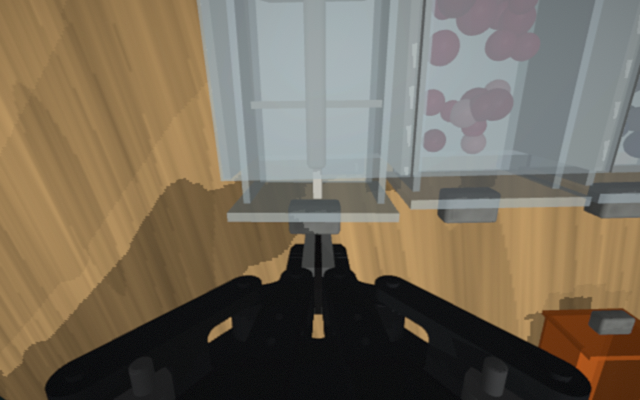

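>>> servo_tool(plan=[[[0.0003,0.002,0.0003],0,1],[[0.0007,0.004,0.0005],0,1],[[0.001,0.006,0.0005],0,1],[[0.0014,0.008,0.0005],0,1]])

```text
clock: 20.58
position: [480.2, 221.2, 90.4]
orientation: [-0.454, 1.53, -2.215]
wrist_force: [-0.1, -1.3, 0.4]
opening: -0.001
```

>>> servo_tool(plan=[[[0.0003,0.0015,0.0003],0,1],[[0.0005,0.003,0.0005],0,1],[[0.0007,0.0045,0.0008],0,1]])

```text
clock: 20.83
position: [480.8, 226.0, 91.2]
orientation: [-0.456, 1.53, -2.217]
wrist_force: [-0.2, -1.2, -0.6]
opening: -0.002
```

```bash
python3 bay.py; python3 look.py w20; python3 - <<'E'
from h import *
crop("pics/w20.png","pics/w20a.png",190,130,440,270,3)
E
```

```text
clock 20.83 TCP bay x,y -30.8 -1.1 z 91.2 F [-0.2 -1.2 -0.6] M [-0.15  0.04  0.02] -0.0021765251681760277
20.8333 [480.8 226.   91.2] [-0.36  0.58 -0.23  2.11  0.29  0.52 -1.01] [-0.2 -1.2 -0.6] -0.0021765251681760277
(420, 750, 3)
```

View pics/w20a.png

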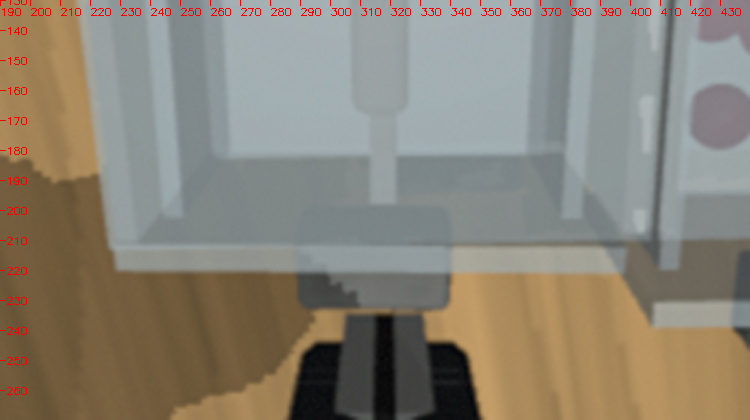

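>>> servo_tool(plan=[[[-0.001,-0.005,0],0,1],[[-0.001,-0.005,-0.004],0,1],[[-0.001,-0.005,-0.006],0,1],[[0,0,-0.0055],0,1],[[0.0004,0.002,-0.005],0,1],[[0.0007,0.004,-0.0045],0,1]])

```text
clock: 21.38
position: [480.8, 227.2, 85.9]
orientation: [-0.437, 1.524, -2.199]
wrist_force: [1.4, -6.3, -4.5]
opening: -0.001
```

```bash
python3 bay.py
```

```text
clock 21.38 TCP bay x,y -29.7 -0.8 z 85.9 F [ 1.4 -6.3 -4.5] M [-1.62 -0.26  0.09] -0.00143157510562153
```

>>> servo_tool(plan=[[[0.0005,0.003,0.0005],0,1],[[0.001,0.006,0.001],0,1],[[0.001,0.006,0.001],0,1]])

```text
clock: 21.63
position: [480.7, 227.2, 86.0]
orientation: [-0.401, 1.513, -2.165]
wrist_force: [1.2, -8.6, -1.3]
opening: 0.003
```

```bash
python3 bay.py; python3 look.py w21; python3 - <<'E'
from h import *
cv2.imwrite("pics/side9.png",snapshot("side"))
crop("pics/w21.png","pics/w21a.png",190,130,440,270,3)
crop("pics/side9.png","pics/side9a.png",230,220,400,370,4)
E
```

```text
clock 21.63 TCP bay x,y -29.7 -0.8 z 86.0 F [ 1.2 -8.6 -1.3] M [-2.02 -0.29  0.07] 0.0027258289727735458
21.6333 [480.7 227.2  86. ] [-0.38  0.59 -0.22  2.1   0.29  0.53 -1.02] [ 1.2 -8.6 -1.3] 0.0027258289727735458
(420, 750, 3)
(600, 680, 3)
```

View pics/w21a.png

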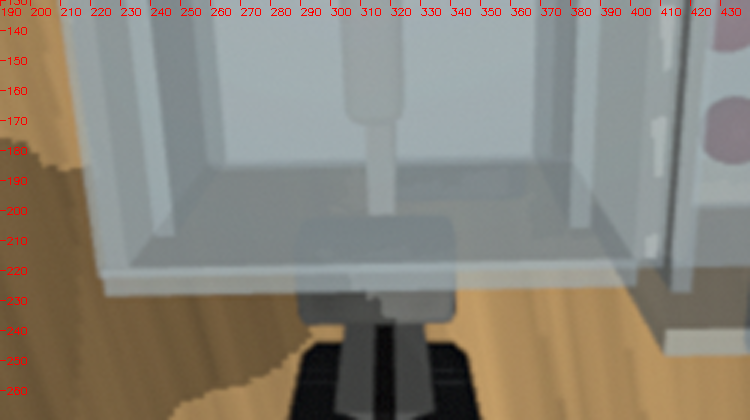

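View pics/side9a.png

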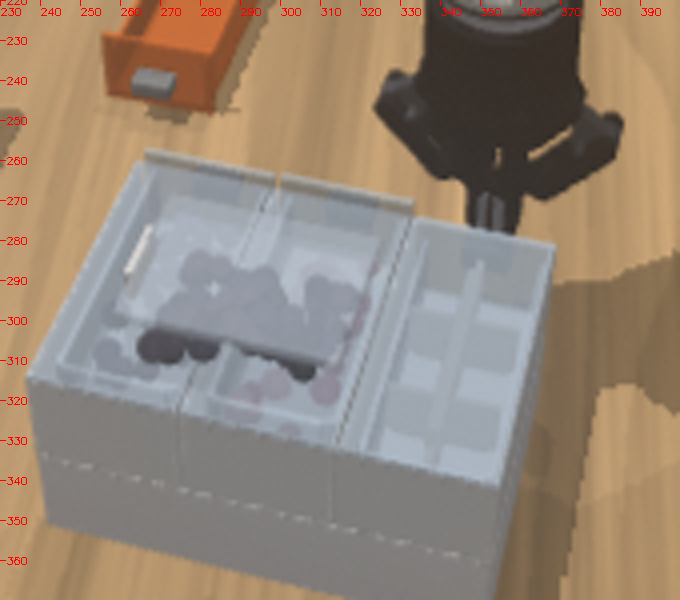

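>>> servo_tool(plan=[[[-0.001,-0.005,0],0,1],[[-0.003,-0.02,0],0,1],[[-0.008,-0.045,0],0,1],[[-0.013,-0.075,0.02],0,1],[[-0.018,-0.1,0.05],0,1],[[-0.02,-0.115,0.08],0,1],[[-0.02,-0.115,0.1],0,1],[[-0.02,-0.115,0.1],0,1],[[-0.02,-0.115,0.1],0,1]])

```text
clock: 22.48
position: [461.7, 112.3, 187.3]
orientation: [-0.357, 1.518, -2.122]
wrist_force: [-1.0, 0.2, -0.7]
opening: 0.002
```

```bash
python3 bay.py; python3 look.py w22; python3 - <<'E'
from h import *
cv2.imwrite("pics/top9.png",snapshot("top"));cv2.imwrite("pics/side10.png",snapshot("side"))
crop("pics/w22.png","pics/w22a.png",220,0,480,150,3)
crop("pics/top9.png","pics/top9a.png",150,140,290,250,5)
E
```

```text
clock 22.48 TCP bay x,y -146.1 -2.0 z 187.3 F [-1.   0.2 -0.7] M [ 0.05 -0.03  0.  ] 0.002073611438369739
22.4833 [461.7 112.3 187.3] [-0.12  0.38 -0.3   2.17  0.23  0.67 -0.78] [-1.   0.2 -0.7] 0.002073611438369739
(450, 780, 3)
(550, 700, 3)
```

View pics/w22a.png

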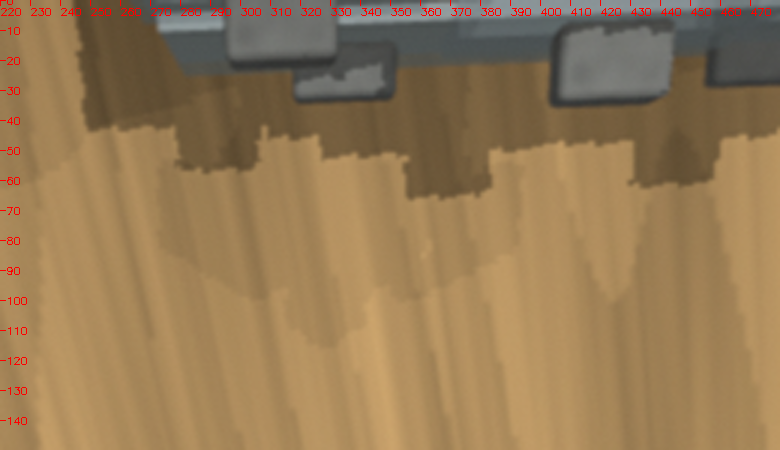

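View pics/top9a.png

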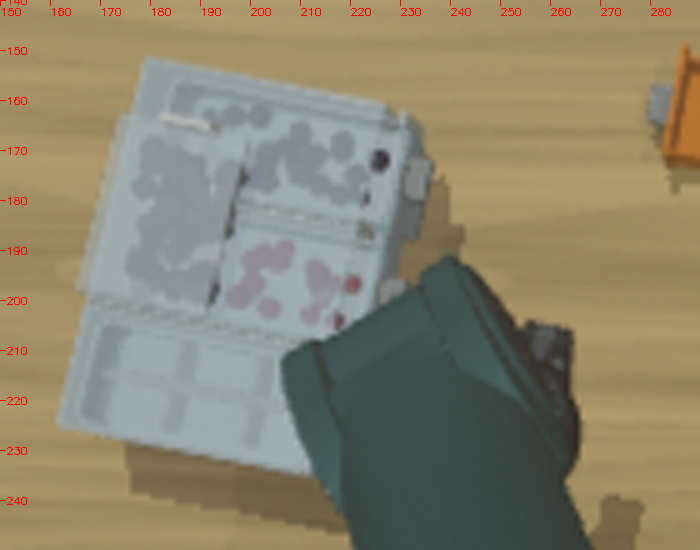

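View pics/side10.png

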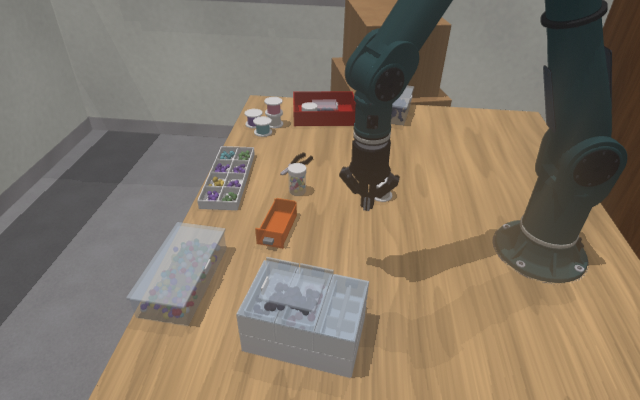

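>>> servo_tool(plan=[[[0.003,0.02,0.01],0,1],[[0.008,0.045,0.03],0,1],[[0.011,0.065,0.05],0,1],[[0.011,0.065,0.05],0,1],[[0.011,0.065,0.05],0,1]])

```text
clock: 23.05
position: [471.1, 179.5, 234.9]
orientation: [-0.429, 1.514, -2.189]
wrist_force: [0.1, -0.6, -0.1]
opening: 0.003
```

```bash
python3 bay.py; python3 look.py w23; python3 - <<'E'
from h import *
crop("pics/w23.png","pics/w23a.png",220,0,480,150,3)
s=pickle.load(open("pics/w23.pkl","rb")); C=cam("wrist",s)
def P(o,deg,pts):
    c,sn=np.cos(np.radians(deg)),np.sin(np.radians(deg)); return np.array([[o[0]+c*a-sn*b,o[1]+sn*a+c*b,z] for a,b,z in pts])
m=(485.1,256.5)
print("housing top front",proj(C,P(m,80,[(0,37,118),(0,-37,118)])).round(1).tolist())
for o in (0,3): print(o,proj(C,P(m,80,[(-4-o,36,115),(-4-o,-36,115),(-20-o,13,95),(-20-o,-13,95)])).round(1).tolist())
E
```

```text
clock 23.05 TCP bay x,y -78.3 0.4 z 234.9 F [ 0.1 -0.6 -0.1] M [-0.03 -0.02  0.03] 0.003011390391085338
23.05 [471.1 179.5 234.9] [-0.2   0.35 -0.34  2.06  0.19  0.82 -0.85] [ 0.1 -0.6 -0.1] 0.003011390391085338
(450, 780, 3)
housing top front [[276.6, 96.0], [366.8, 94.7]]
0 [[278.6, 101.1], [364.9, 99.8], [307.8, 118.7], [336.2, 118.3]]
3 [[278.8, 104.8], [364.8, 103.6], [307.9, 122.0], [336.2, 121.7]]
```

View pics/w23a.png

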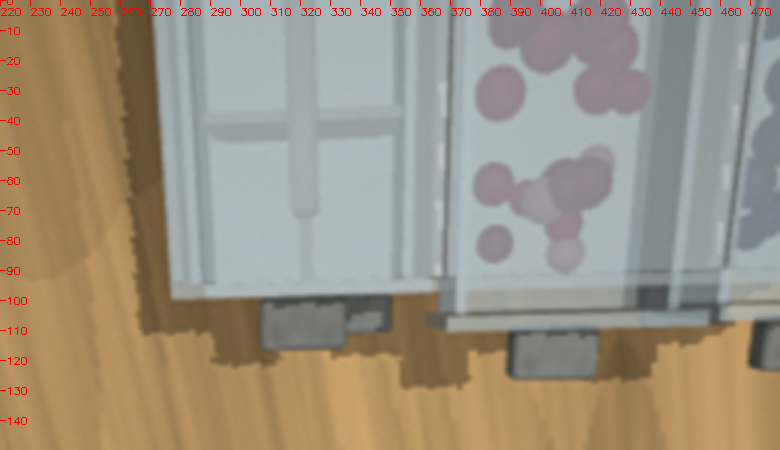

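```bash
python3 - <<'E'
from station import finish_job
print(finish_job())
E
```

```text
the job is handed in; nothing more can be done
None
```

The job is done and handed in at about 23 s of the 72 s allowed. The divider is standing in the drawer, and that drawer is shut in the left bay, the empty one nearest the robot.

- **Divider:** I gripped it by its rib and lowered it into the loose drawer. A contact force of about 10 N came within 1 mm of the expected floor height, and the picture after release shows it seated.
- **Drawer:** I carried it to the bay with the divider inside, slid it part-way in, let go, and pushed it home on the pull with shut fingers.
- **What went wrong:** My first push jammed. The fingers were dragging the pull downwards, and the wrist force reached about 33 N sideways and 24 N vertical. I eased off and pushed again with a slight lift, and it then slid in at about 2 N.
- **Closing:** The drawer stopped at the end and did not move further under 6 to 9 N.
- **Last checks:** The final wrist picture shows the front plate against the housing with no visible gap. It sits about 2 pixels deeper than I predicted for closed, which is within calibration error.
- **Neighbouring drawers:** Their positions look unchanged; the pulls are at the same place in the top view, though the arm partly hid them.
- **Bystanders:** I saw the jar, bead box and pliers standing as before. The arm partly hid the spool in the last pictures, and I made no measured comparison for any of the four, but the arm passed none of them closely.

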